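# Load and close the refill canister

### The job

Put every white portion tin into the big open canister, one layer deep, then set the canister's own loose lid (the larger one) on it so that it sits fully home and level. Last, swing the chrome arm over the canister to its stop and push its foot down until it rests on the lid's knob, and leave it all like that, without disturbing the other things on the counter.

Things in the scene. Friction and masses are not known exactly. Their poses are not given: they have to be found in the camera images.
- rim (a point): centre of the mouth of the big open round metal canister, level with its rim; x points to the bracket behind it. The canister is fixed upright on the counter: 176 mm outside diameter, 168 mm inside, wall 4 mm, rim 85 mm above the counter, inner floor 5 mm above the counter. Its place differs from start to start
- hinge (a point): point on the vertical hinge axis of the chrome swing arm, 140 mm behind the canister's axis, 167 mm above the counter, at mid height of the arm's bar (14 mm thick). The hinge post stands in front of a fixed bracket plate, 70 mm wide and 185 mm tall, 166 mm from the canister's axis
- swing (a joint): angle of the swing arm, rad: 0 (a dead stop) = pointing straight over the canister, the press foot above its centre; it grows as the arm swings aside to the robot's left (+y; clockwise from above), up to 1.75. Starts parked at 1.3 to 1.55. 140 mm from hinge to foot; light friction (0.12 N m), stays where it is left
- foot (a joint): how far the press foot at the arm's tip has been pushed down, m: 0 = up, limit 0.045; starts at 0 to 0.006. A stiff friction slide (about 4 N), no spring: stays where it is left. With the lid seated and the arm over it, the foot meets the top of the lid's knob at 0.027
- foot_knob (a point): centre of the top face of the foot's black hand knob, a vertical cylinder 26 mm in diameter and 36 mm tall below this point; grip it from above to swing the arm (it is round and can turn in the fingers) and to push the foot down or pull it up. 261 mm above the counter when the foot is up; the arm's bar then lies 87 mm below it
- foot_pad (a point): centre of the underside of the press foot, a rubber disc 36 mm in diameter, 111 mm below the top of the hand knob
- lid: the canister's loose lid, the larger of two steel lids, 0.3 kg: disc 184 mm in diameter; on top a black knob (30 mm diameter, 32 mm tall); below a tapered plug (160 mm diameter, 12 mm deep) that drops inside the rim with 4 mm play. Origin: centre of the plug's underside; disc underside at 12 mm, disc top at 18 mm, knob top at 50 mm. Starts knob up. Seated, the origin is 12 mm below the rim
- lid_top (a point): centre of the top of the lid's knob, 50 mm above the lid's origin
- tin1_center (a point): one of the sealed white portion tins, a plain cylinder 52 mm in diameter and 60 mm tall, 0.2 kg, with thin bare-metal bands; four identical ones exist, three or four are present (None if absent). This point is the middle of the tin, 30 mm above its underside; z is the tin's axis (up when it stands)
- tin2_center (a point): one of the sealed white portion tins, a plain cylinder 52 mm in diameter and 60 mm tall, 0.2 kg, with thin bare-metal bands; four identical ones exist, three or four are present (None if absent). This point is the middle of the tin, 30 mm above its underside; z is the tin's axis (up when it stands)
- tin3_center (a point): one of the sealed white portion tins, a plain cylinder 52 mm in diameter and 60 mm tall, 0.2 kg, with thin bare-metal bands; four identical ones exist, three or four are present (None if absent). This point is the middle of the tin, 30 mm above its underside; z is the tin's axis (up when it stands)
- tin4_center (a point): one of the sealed white portion tins, a plain cylinder 52 mm in diameter and 60 mm tall, 0.2 kg, with thin bare-metal bands; four identical ones exist, three or four are present (None if absent). This point is the middle of the tin, 30 mm above its underside; z is the tin's axis (up when it stands)
- small_lid: round steel lid with a black knob like the canister's lid but much smaller, 116 mm in diameter: it belongs to another pot and would fall into this canister. Lies knob up; a bystander, leave it alone; origin at the middle of its underside, overall 50 mm high
- bell: brass service bell, 84 mm in diameter, 58 mm tall; stands on the counter as a bystander, not part of the job; origin at the middle of its underside
- cup: yellow melamine cup, 84 mm across, 75 mm tall; stands on the counter as a bystander, not part of the job; origin at the middle of its underside
- red_tin: tin canister with a red screw lid, 94 mm in diameter, 132 mm tall; stands on the counter as a bystander, not part of the job; origin at the middle of its underside
- milk: frosted glass milk bottle, 76 mm in diameter, 192 mm tall; stands on the counter as a bystander, not part of the job; origin at the middle of its underside
- shaker: glass sugar shaker with a steel cap, 60 mm in diameter, 104 mm tall; stands on the counter as a bystander, not part of the job; origin at the middle of its underside
Not all that is in view belongs to the job. Leave any green look-alike of the part that bears tin2_center alone.

How it is judged:
On the way, in this order (a step that is already met when the one before it is completed fails the run):
1. every tin is in the canister, none on top of another (horizontal distance between each of tin1_center, tin2_center, tin3_center, tin4_center and rim below 0.064 m and z of each of tin1_center, tin2_center, tin3_center, tin4_center in the frame of rim below -0.035 m), for 0.2 s.
2. the lid sits on the canister, fully home and level, and is let go (horizontal distance between lid and rim below 0.008 m and z of lid in the frame of rim between -0.016 and -0.009 m and angle between lid's own z axis and vertical below 0.04 rad and contact force between lid and the fingers below 0.1 N), for 0.3 s.
3. the arm is over the canister and its foot is down on the lid's knob (value of joint swing below 0.08 rad and distance between foot_pad and lid_top below 0.016 m and value of joint foot above 0.0235 m and horizontal distance between lid and rim below 0.008 m and z of lid in the frame of rim between -0.016 and -0.009 m and angle between lid's own z axis and vertical below 0.04 rad), for 0.2 s.
At the end, for the whole second after the job is handed in: Tins inside, middles 35 mm or more below the rim; lid within 8 mm of the axis, origin 9 to 16 mm below the rim, tilt under 0.04 rad, at rest, released; arm within 0.08 rad of its stop, foot down 23.5 mm or more, its pad within 16 mm of the centre of the knob top (all of step 1 and all of step 3 and contact force between lid and the fingers below 0.1 N and linear speed of lid below 0.02 m/s); the robot touches nothing.
It fails at once if a bystander (small lid, bell, cup, red-lidded tin, milk bottle, sugar shaker) is pushed more than 30 mm away or tipped over (distance of any of small_lid, bell, cup, red_tin, milk, shaker from where it was at the start of the episode above 0.03 m or angle between any of small_lid, bell, cup, red_tin, milk, shaker's own z axis and vertical above 0.5 rad).
Of tin1, tin2, tin3, tin4 only 3 to 4 are there at a start; the rules pass over those that are not, and their reading is None.
At some moment in a run one of tin1, tin2, tin3, tin4, lid may be knocked a few centimetres aside while the robot is not near it.
It also fails if it takes over 208 s, if anything falls off the work surface, if the arm or the gripper's body presses on something with over 40 N, if the wrist force passes 120 N, or if a joint passes its speed limit or range.

### The arm

A 7-joint arm with a two-finger parallel gripper is mounted at the origin on the work surface. World frame = base frame: x ahead of the robot, y to its left, z up, the work surface at z = 0. Lengths are in m, angles in rad, forces in N, time in s.
With the tool pointing down it reaches from about 0.425 to 1.025 m from the base axis. Payload 3.6 kg.
Tool frame: the origin (TCP) lies at the very end of the fingers, on their centre line; the grasp point (between the pads) lies 19 mm behind it (arm.tcp_to_grasp is the distance from the TCP to the grasp point, in m); z points along the fingers, y is the line along which they close (so a half turn about z gives the same grasp; the last joint's range is limited). The gripper opens to 85 mm and grips with 20 to 120 N. Pads are 22 mm wide; open, the fingers measure 114 mm over their backs; the gripper's body (76 mm by 85 mm) begins 54 mm behind the grasp point. The pads swing forward as they close: fully open they stand 13 mm farther back than shut.
Start: joints at [-0.093, 0.591, 0.048, 1.609, -0.033, 0.943, -0.034], TCP at [0.725, 0, 0.231] pointing down, gripper open.
Joint ranges: [-2.69, 2.69], [-0.47, 2.24], [-1.27, 1.36], [0.19, 2.51], [-1.53, 4.68], [0.08, 2.07], [-3.09, 3.09]. Speed limits (rad/s): [2.57, 2.57, 3.14, 3.14, 3.14, 3.14, 3.14].

### API

Orientations are given as a unit quaternion [x, y, z, w].
In Python, from bench import arm gives the robot as it stands. The module is installed in compiled form; this text tells all that it offers.
- The arm moves only by the tool carry_out, never from a script. Its argument "deltas" is a list of rows, each an object of numbers: "x", "y", "z": the shift along the tool's x, y, z in cm; "wx", "wy", "wz": the turn, a rotation vector about the tool's x, y, z in degrees; "grip": the finger opening in cm, from 0 to 8.54. In form: [{"x": .., "y": .., "z": .., "wx": .., "wy": .., "wz": .., "grip": ..}, ...]. A call has exactly 10 rows; each row shifts and turns the commanded pose from where the row before left it, along the tool's axes as they then stand; what a row does not reach is not made up. A row lasts 1/12 s, in which the tool goes at most 41.7 mm and 7.16 degrees, less where a joint would pass 70% of its speed; a pose out of reach is approached as far as the arm can. A call with a gripper value outside its range is refused whole. The fingers move at their own pace and stop on an object; "newtons" is the grip in N (left out, the last holds). Time passes only in rows, so rows that do not move let the fingers close, or fill a call up. It gives the time, the measured TCP pose, the force, the opening and the grip force at its end, in the units of the state.
- arm.get_state(): the state, without advancing time (a new reading comes with each control period).
- arm.snapshot(name): name is "scene" or "side" or "wrist"; returns a dict with "frame" (400x640x3 uint8, red, green, blue), "intrinsics" (3x3 intrinsics, pixels), "k1" (the pictures are not rectified: a ray, as slopes to the right and down, at radius r is drawn at 1 + k1 r^2 times it, then the intrinsics apply), "R" (3x3) and "t" (3): a world point X has camera coordinates R X + t. Camera axes: x right, y down, z forward; pixel columns grow to the right and rows downward; lengths in m; the calibration is good to about 2 mm. A picture is of the moment at which its call begins. There is no depth.
- arm.close_job(): hands the job in; it is judged then, once.
The state is a dict: "clock": time; "qpos": joint angles; "qvel": joint speeds; "joint_torque": joint torques, N m; "tool_pos": TCP position; "orientation": TCP orientation; "force": force on the tool from outside, world axes, zero at the start; "ft_torque": the same for the moment, N m; "opening": opening from 0.0 (shut) to 1.0 (fully open); "grip_force": force on a finger pad.
Only numpy, scipy, OpenCV 4.12 (cv2) and the standard library are available. Lean on these libraries where they do the work, as an engineer would, in place of code of your own. Each camera call takes 0.05 s, during which the arm holds its last target. There are 200 camera calls.

## Working session

There is one attempt and no reset: what is moved stays moved. The work goes in short steps, Python scripts to look and compute and a tool call to move; the robot and the scene stay as the last step left them, time stands still between calls to the robot, and variables do not carry over. Pictures are saved under pics/ and viewed, at most 14 in all, crops included, and the job is handed in when it is done.

Besides the shell and the picture viewer there is one more tool, called after "Emit:" as name(argument=value, ...) on one line, values as JSON. carry_out: Moves the arm, as the interface text tells. Its arguments: {"type":"object","properties":{"deltas":{"type":"array","items":{"type":"object","properties":{"x":{"type":"number"},"y":{"type":"number"},"z":{"type":"number"},"wx":{"type":"number"},"wy":{"type":"number"},"wz":{"type":"number"},"grip":{"type":"number"}}}},"newtons":{"type":"number"}},"required":["deltas"]}

```bash
mkdir -p pics
cat > h.py <<'E'
import numpy as np, cv2
from bench import arm
def snap(n,f):
    s=arm.snapshot(n); cv2.imwrite(f'pics/{f}.png',s['frame'][:,:,::-1]); np.savez(f'pics/{f}.npz',**{k:np.array(v) for k,v in s.items()}); return s
def load(f): return dict(np.load(f'pics/{f}.npz'))
def ray(s,u,v):
    K=s['intrinsics']; d=np.array([(u-K[0,2])/K[0,0],(v-K[1,2])/K[1,1]]); k=float(s['k1']); p=d.copy()
    for _ in range(20): p=d/(1+k*(p@p))
    R=s['R']; return -R.T@s['t'], R.T@np.array([p[0],p[1],1])
def onz(s,u,v,z):
    o,d=ray(s,u,v); return o+d*(z-o[2])/d[2]
def tri(*obs):
    A=np.zeros((3,3));b=np.zeros(3)
    for s,u,v in obs:
        o,d=ray(s,u,v); d/=np.linalg.norm(d); P=np.eye(3)-np.outer(d,d); A+=P;b+=P@o
    X=np.linalg.solve(A,b); return X
def proj(s,X):
    c=s['R']@np.array(X)+s['t']; p=c[:2]/c[2]; p=p*(1+float(s['k1'])*(p@p)); K=s['intrinsics']; return np.array([K[0,0]*p[0]+K[0,2],K[1,1]*p[1]+K[1,2]])
E
python3 - <<'E'
from h import *
for n in ['scene','side','wrist']:
    s=snap(n,n+'0'); print(n,-s['R'].T@s['t'],s['intrinsics'][0,0],s['k1'],s['R'][2])
print(arm.get_state())
E
```

```text
scene [ 1.29880945 -0.20187445  1.20609371] 400.264922923937 -0.10232380722327764 [-0.57927508  0.1080693  -0.80793651]
side [0.33943026 0.95169333 0.87677178] 429.19908112069953 -0.037727299913082255 [ 0.14218425 -0.81132635 -0.56703896]
wrist [0.72437072 0.07288194 0.3727482 ] 294.0596686529496 -0.023387484845237165 [-0.00188046 -0.28796958 -0.95763771]
{'clock': 0.15, 'qpos': array([-0.09350003,  0.59193656,  0.04830894,  1.60953508, -0.03329587,
        0.94270673, -0.03371034]), 'qvel': array([-0.00266811, -0.00213941, -0.00073107, -0.00404105, -0.00070084,
        0.00056883,  0.00094995]), 'joint_torque': array([ 2.83839137e-03, -5.49247491e+01,  1.54947661e+00, -1.98453355e+01,
        9.54968476e-03,  5.72513367e-03,  5.49048636e-06]), 'tool_pos': array([7.24351351e-01, 1.30267829e-05, 2.30380394e-01]), 'orientation': array([ 7.07080742e-01,  7.07132259e-01, -6.65042936e-04, -5.92256400e-04]), 'force': array([ 0.13296388, -0.67184435,  0.47111931]), 'ft_torque': array([0.02327957, 0.00303107, 0.03609889]), 'grip_force': 0.0, 'opening': 1.0039217209441778}
```

View pics/scene0.png

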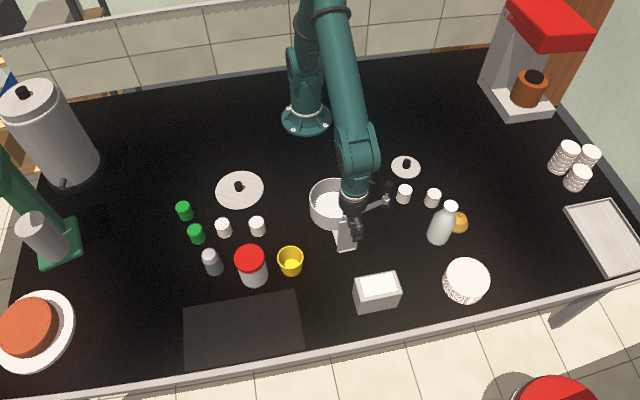

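View pics/side0.png

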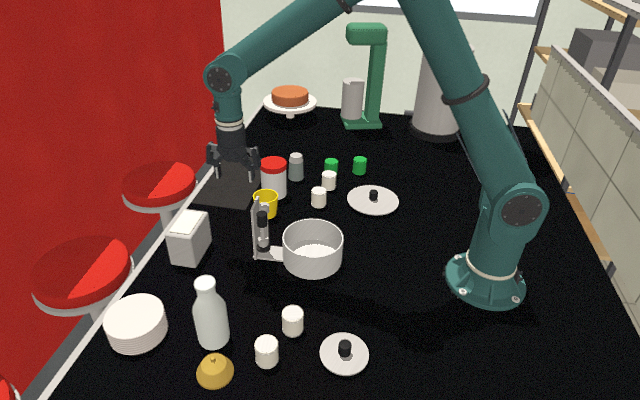

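The scene view shows the canister rim at about (334,200), the large lid at (239,188) and the small lid at (405,167). The white tins are at (224,227), (257,226), (404,193) and (433,197), with green look-alikes at (184,210) and (196,233). The side view shows the same tins at (329,180), (318,197), (292,320) and (266,351). I'll zoom in to get exact pixels.

Run:
```python
import cv2
a=cv2.imread('pics/scene0.png')[150:270,200:460]; b=cv2.imread('pics/side0.png')[150:390,190:420]
cv2.imwrite('pics/c1.png',cv2.resize(a,None,fx=3,fy=3,interpolation=cv2.INTER_CUBIC))
cv2.imwrite('pics/c2.png',cv2.resize(b,None,fx=2.5,fy=2.5,interpolation=cv2.INTER_CUBIC))
```

```text
(no output)
```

View pics/c1.png

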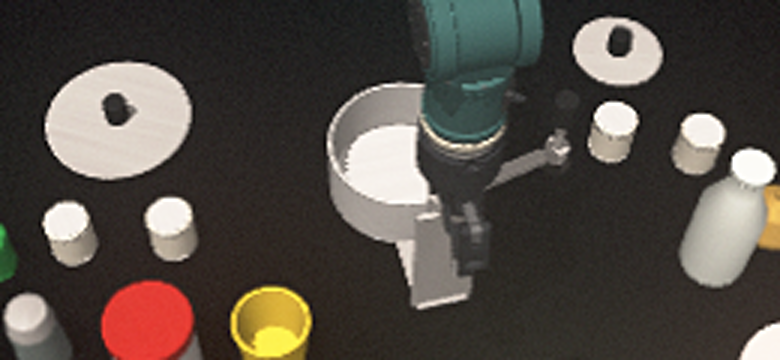

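View pics/c2.png

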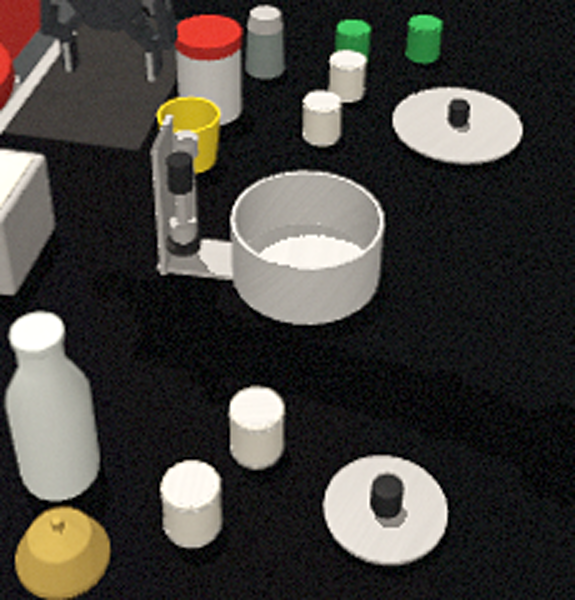

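Pixel readings, scene then side:

| Item | Scene | Side |
|---|---|---|
| Tin A top | (222.7,222.7) | (329.2,174) |
| Tin B top | (256.7,221.3) | (318.8,190) |
| Tin C top | (404.7,189) | (292.8,311) |
| Tin D top | (434,193.3) | (266.4,342) |

The arm is parked to the right of the canister, with its hand knob at side (261.6,212).

Run:
```python
from h import *
a=load('scene0');b=load('side0')
S=lambda u,v:(a,u/3+200-.3,v/3+150-.3); D=lambda u,v:(b,u/2.5+190-.3,v/2.5+150-.3)
np.set_printoptions(precision=4,suppress=True)
for n,p,q in [('A',(68,218),(348,60)),('B',(170,214),(322,101)),('C',(614,117),(257,402)),('D',(702,130),(191,480)),('lidknob',(114,98),(459,103)),('liddisc',(118.5,120),(458,125)),('footknob',(567,97),(179,156)),('slidknob',(621,34),(386,483)),('milk',(752,166),(38,332))]:
    X=tri(S(*p),D(*q)); print(n,X,[np.round(proj(o[0],X)-o[1:],1) for o in (S(*p),D(*q))])
# rim from side: ellipse extremes
from scipy.optimize import least_squares
t=np.linspace(0,2*np.pi,361)
def ext(s,c,r,z): 
    P=np.array([proj(s,[c[0]+r*np.cos(k),c[1]+r*np.sin(k),z]) for k in t]); return P
def f(c):
    P=ext(b,c,.088,.085);Q=ext(a,c,.088,.085)
    e=D(231.5,172);g=D(384.5,172);h=S(328,83)
    return [P[:,0].min()-e[1],P[:,0].max()-g[1],P[:,1].min()-e[2],Q[:,0].min()-h[1],Q[:,1].min()-h[2]]
r=least_squares(f,[.72,.03]);print('rim',r.x,r.fun)
```

```text
A [ 0.5111 -0.3852  0.0582] [array([0.1, 0.2]), array([ 0.2, -0.1])]
B [ 0.5293 -0.2693  0.0586] [array([0.2, 0.2]), array([ 0.2, -0.2])]
C [0.4987 0.2697 0.0613] [array([0., 0.]), array([ 0.1, -0.1])]
D [0.5374 0.3687 0.0595] [array([0., 0.]), array([ 0.1, -0. ])]
lidknob [ 0.3422 -0.3192  0.0511] [array([0.3, 0.5]), array([ 0.5, -0.4])]
liddisc [ 0.3416 -0.3218  0.0099] [array([-0. , -0.1]), array([-0.1,  0. ])]
footknob [0.6018 0.151  0.2563] [array([0.2, 0.2]), array([ 0.3, -0.2])]
slidknob [0.364  0.3274 0.0487] [array([0.1, 0.2]), array([ 0.3, -0.2])]
milk [0.6785 0.3395 0.1886] [array([0.1, 0.1]), array([ 0.2, -0.1])]
rim [0.4981 0.0109] [-0.1502 -0.1164 -0.8869  0.4369 -0.7226]
```

View pics/wrist0.png

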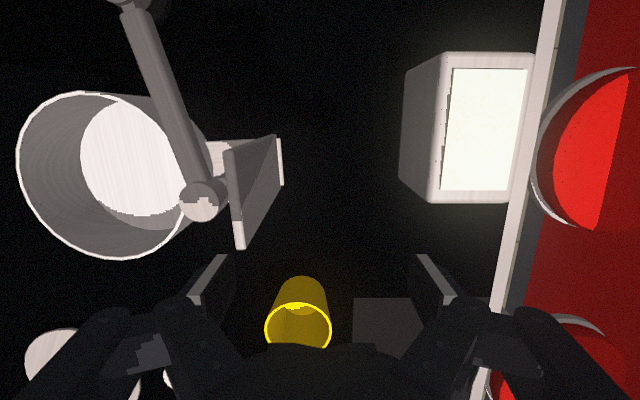

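The wrist view shows the canister rim with its left edge at x=17, top at y=91 and bottom at y=259. The hinge post top is at (202,195), and the bracket plate is to its right. The triangulated heights agree with the text. I'll refine the rim and hinge next.

Run:
```python
from h import *
from scipy.optimize import least_squares
a=load('scene0');b=load('side0');w=load('wrist0')
t=np.linspace(0,2*np.pi,361)
E=lambda s,c,r,z:np.array([proj(s,[c[0]+r*np.cos(k),c[1]+r*np.sin(k),z]) for k in t])
def f(c):
    P=E(b,c,.088,c[2]);Q=E(a,c,.088,c[2]);W=E(w,c,.088,c[2])
    return [P[:,0].min()-282.3,P[:,0].max()-343.5,P[:,1].min()-218.5,Q[:,0].min()-309,Q[:,1].min()-177.4,W[:,0].min()-16,W[:,1].min()-90.5,W[:,1].max()-259.5]
r=least_squares(f,[.5,.01,.085],loss='soft_l1');print('rim',r.x.round(4),r.fun.round(1))
h=onz(w,202,195,.174);print('hinge top?',h, onz(w,202,195,.185), onz(w,202,195,.20)); c=r.x
print('dist',np.hypot(*(h[:2]-c[:2])),'bracket yaw deg',np.degrees(np.arctan2(h[1]-c[1],h[0]-c[0])))
k=np.array([.6018,.151]);print('hinge-foot',np.hypot(*(k-h[:2])))
for n,uvz in dict(shaker=(210,253,.104),red=(249,257,.132),cup=(290,253,.07),g1=(183,205,.06),g2=(195,228,.06),bell=(460,212,.04)).items(): print(n,onz(a,*uvz).round(3))
```

```text
rim [0.498  0.0089 0.0817] [ 0.1 -0.1 -0.4 -0.1 -0.1  0.   0.1 -0.3]
hinge top? [0.64006065 0.01954033 0.174     ] [0.64472691 0.0224926  0.185     ] [0.65109    0.02651842 0.2       ]
dist 0.14245301191953852 bracket yaw deg 4.277064783551672
hinge-foot 0.1369142868032047
shaker [ 0.649 -0.424  0.104]
red [ 0.702 -0.302  0.132]
cup [ 0.679 -0.176  0.07 ]
g1 [ 0.41  -0.521  0.06 ]
g2 [ 0.516 -0.48   0.06 ]
bell [0.623 0.441 0.04 ]
```

Emit:
carry_out(deltas=[{"z": -2.5},{"z": -2.5},{"y": -2.8},{"y": -2.8},{"y": -2.8},{"y": -2.8},{"y": -2.8},{"y": -2.8},{"y": -2.8},{"y": -2.9}], newtons=40)

```text
invalid input
```

Emit:
carry_out(deltas=[{"x": 2.7},{"x": 2.7},{"x": 2.7},{"x": 2.7},{"x": 2.7},{"x": 2.7},{"x": 2.7},{"x": 2.7},{"x": 2.7},{"x": 2.7}])

```text
invalid input
```

Run:
```python
from h import *
s=snap('wrist','w1'); print(arm.get_state()['tool_pos'],arm.get_state()['orientation'])
for X in ([.4987,.2697,.06],[.5374,.3687,.06],[.364,.327,.05]): print(proj(s,X))
```

```text
[7.24485060e-01 1.94096906e-05 2.30537912e-01] [ 7.07094821e-01  7.07118377e-01 -5.31125896e-04 -4.82598697e-04]
[  62.93055614 -115.84752415]
[  88.4277401  -262.33857108]
[ -80.62941286 -171.86953863]
```

View pics/w1.png

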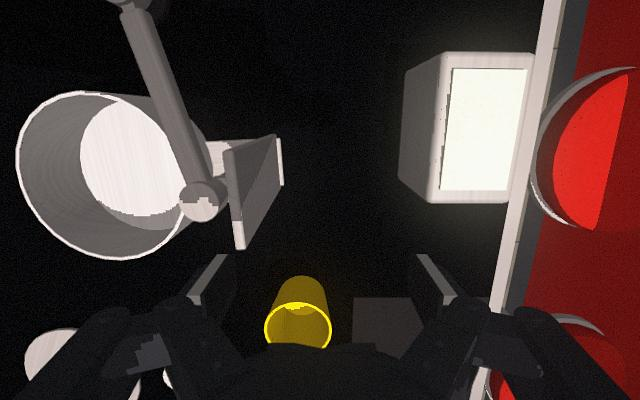

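The move calls were refused and the view hasn't changed: same rim, hinge and bracket pixels. Each row seems to need every key, so I'll resend with full rows.

Emit:
carry_out(deltas=[{"x": 0,"y": 0,"z": -2.5,"wx": 0,"wy": 0,"wz": 0,"grip": 8.5},{"x": 0,"y": 0,"z": -2.5,"wx": 0,"wy": 0,"wz": 0,"grip": 8.5},{"x": 0,"y": -2.8,"z": 0,"wx": 0,"wy": 0,"wz": 0,"grip": 8.5},{"x": 0,"y": -2.8,"z": 0,"wx": 0,"wy": 0,"wz": 0,"grip": 8.5},{"x": 0,"y": -2.8,"z": 0,"wx": 0,"wy": 0,"wz": 0,"grip": 8.5},{"x": 0,"y": -2.8,"z": 0,"wx": 0,"wy": 0,"wz": 0,"grip": 8.5},{"x": 0,"y": -2.8,"z": 0,"wx": 0,"wy": 0,"wz": 0,"grip": 8.5},{"x": 0,"y": -2.8,"z": 0,"wx": 0,"wy": 0,"wz": 0,"grip": 8.5},{"x": 0,"y": -2.8,"z": 0,"wx": 0,"wy": 0,"wz": 0,"grip": 8.5},{"x": 0,"y": -2.9,"z": 0,"wx": 0,"wy": 0,"wz": 0,"grip": 8.5}], newtons=40)

```text
clock: 1.03
tool_pos: [0.4986, -0.0001, 0.2812]
orientation: [0.707, 0.707, 0.0, 0.0]
force: [0.1, 0.7, -0.0]
opening: 0.989
grip_force: 0.0
```

Emit:
carry_out(deltas=[{"x": 2.7,"y": 0,"z": 0,"wx": 0,"wy": 0,"wz": 0,"grip": 8.5},{"x": 2.7,"y": 0,"z": 0,"wx": 0,"wy": 0,"wz": 0,"grip": 8.5},{"x": 2.7,"y": 0,"z": 0,"wx": 0,"wy": 0,"wz": 0,"grip": 8.5},{"x": 2.7,"y": 0,"z": 0,"wx": 0,"wy": 0,"wz": 0,"grip": 8.5},{"x": 2.7,"y": 0,"z": 0,"wx": 0,"wy": 0,"wz": 0,"grip": 8.5},{"x": 2.7,"y": 0,"z": 0,"wx": 0,"wy": 0,"wz": 0,"grip": 8.5},{"x": 2.7,"y": 0,"z": 0,"wx": 0,"wy": 0,"wz": 0,"grip": 8.5},{"x": 2.7,"y": 0,"z": 0,"wx": 0,"wy": 0,"wz": 0,"grip": 8.5},{"x": 2.7,"y": 0,"z": 0,"wx": 0,"wy": 0,"wz": 0,"grip": 8.5},{"x": 2.7,"y": 0,"z": 0,"wx": 0,"wy": 0,"wz": 0,"grip": 8.5}])

```text
clock: 1.87
tool_pos: [0.4997, 0.2712, 0.2812]
orientation: [0.707, 0.707, -0.0, 0.0]
force: [0.5, 0.1, 0.6]
opening: 0.996
grip_force: 0.0
```

Emit:
carry_out(deltas=[{"x": 0,"y": 0,"z": 2.5,"wx": 0,"wy": 0,"wz": 0,"grip": 8.5},{"x": 0,"y": 0,"z": 2.5,"wx": 0,"wy": 0,"wz": 0,"grip": 8.5},{"x": 0,"y": 0,"z": 2.5,"wx": 0,"wy": 0,"wz": 0,"grip": 8.5},{"x": 0,"y": 0,"z": 2.5,"wx": 0,"wy": 0,"wz": 0,"grip": 8.5},{"x": 0,"y": 0,"z": 2.5,"wx": 0,"wy": 0,"wz": 0,"grip": 8.5},{"x": 0,"y": 0,"z": 2.5,"wx": 0,"wy": 0,"wz": 0,"grip": 8.5},{"x": 0,"y": 0,"z": 0,"wx": 0,"wy": 0,"wz": 0,"grip": 8.5},{"x": 0,"y": 0,"z": 0,"wx": 0,"wy": 0,"wz": 0,"grip": 8.5},{"x": 0,"y": 0,"z": 0,"wx": 0,"wy": 0,"wz": 0,"grip": 8.5},{"x": 0,"y": 0,"z": 0,"wx": 0,"wy": 0,"wz": 0,"grip": 8.5}])

```text
clock: 2.7
tool_pos: [0.5012, 0.2707, 0.133]
orientation: [0.707, 0.707, 0.002, 0.0]
force: [-0.6, 0.0, 0.6]
opening: 0.997
grip_force: 0.0
```

Run:
```python
from h import *
s=snap('wrist','w1'); print(arm.get_state()['tool_pos'],arm.get_state()['orientation'])
for X in ([.4987,.2697,.06],[.5374,.3687,.06],[.364,.327,.05]): print(proj(s,X))
```

```text
[0.50118109 0.27069207 0.13305241] [7.07133499e-01 7.07077956e-01 1.67817991e-03 4.02750300e-04]
[318.12458802 215.15562929]
[374.3700779   77.48250271]
[140.16726078 139.39384163]
```

View pics/w1.png

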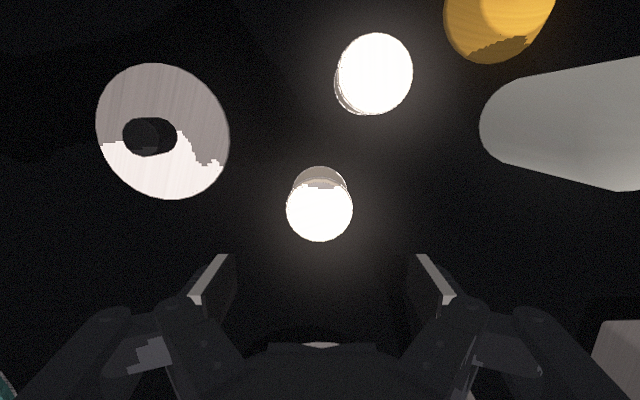

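The wrist view puts tin C's top at (319,209) against a predicted (318,215), and D's at (375,74). C is about 4 mm further along +y than I measured, so I'll correct for that, then descend and grip.

Emit:
carry_out(deltas=[{"x": 0.3,"y": -0.2,"z": 2.6,"wx": 0,"wy": 0,"wz": 0,"grip": 8.5},{"x": 0,"y": 0,"z": 2.6,"wx": 0,"wy": 0,"wz": 0,"grip": 8.5},{"x": 0,"y": 0,"z": 2.6,"wx": 0,"wy": 0,"wz": 0,"grip": 8.5},{"x": 0,"y": 0,"z": 2.3,"wx": 0,"wy": 0,"wz": 0,"grip": 8.5},{"x": 0,"y": 0,"z": 0,"wx": 0,"wy": 0,"wz": 0,"grip": 8.5},{"x": 0,"y": 0,"z": 0,"wx": 0,"wy": 0,"wz": 0,"grip": 4.5},{"x": 0,"y": 0,"z": 0,"wx": 0,"wy": 0,"wz": 0,"grip": 4.5},{"x": 0,"y": 0,"z": 0,"wx": 0,"wy": 0,"wz": 0,"grip": 4.5},{"x": 0,"y": 0,"z": 0,"wx": 0,"wy": 0,"wz": 0,"grip": 4.5},{"x": 0,"y": 0,"z": 0,"wx": 0,"wy": 0,"wz": 0,"grip": 4.5}], newtons=40)

```text
clock: 3.58
tool_pos: [0.4995, 0.2738, 0.0325]
orientation: [0.707, 0.707, 0.002, 0.0]
force: [0.3, -0.2, 8.4]
opening: 0.594
grip_force: 41.8
```

Emit:
carry_out(deltas=[{"x": 0,"y": 0,"z": -3,"wx": 0,"wy": 0,"wz": 0,"grip": 4.5},{"x": 0,"y": 0,"z": -4,"wx": 0,"wy": 0,"wz": 0,"grip": 4.5},{"x": 0,"y": 0,"z": -4,"wx": 0,"wy": 0,"wz": 0,"grip": 4.5},{"x": -1,"y": 0,"z": -4,"wx": 0,"wy": 0,"wz": 0,"grip": 4.5},{"x": -3,"y": 0,"z": -0.8,"wx": 0,"wy": 0,"wz": 0,"grip": 4.5},{"x": -3.5,"y": 0,"z": 0,"wx": 0,"wy": 0,"wz": 0,"grip": 4.5},{"x": -3.5,"y": 0,"z": 0,"wx": 0,"wy": 0,"wz": 0,"grip": 4.5},{"x": -3.5,"y": 0,"z": 0,"wx": 0,"wy": 0,"wz": 0,"grip": 4.5},{"x": -3.5,"y": 0,"z": 0,"wx": 0,"wy": 0,"wz": 0,"grip": 4.5},{"x": -3.5,"y": 0,"z": 0,"wx": 0,"wy": 0,"wz": 0,"grip": 4.5}])

```text
clock: 4.42
tool_pos: [0.4975, 0.0563, 0.1892]
orientation: [0.707, 0.707, 0.0, 0.0]
force: [1.5, -0.5, -0.7]
opening: 0.597
grip_force: 42.9
```

Emit:
carry_out(deltas=[{"x": -0.3,"y": 0,"z": 0,"wx": 0,"wy": 0,"wz": 0,"grip": 4.5},{"x": 0,"y": 0,"z": 0,"wx": 0,"wy": 0,"wz": 0,"grip": 4.5},{"x": 0,"y": 0,"z": 2.5,"wx": 0,"wy": 0,"wz": 0,"grip": 4.5},{"x": 0,"y": 0,"z": 3,"wx": 0,"wy": 0,"wz": 0,"grip": 4.5},{"x": 0,"y": 0,"z": 3,"wx": 0,"wy": 0,"wz": 0,"grip": 4.5},{"x": 0,"y": 0,"z": 2.5,"wx": 0,"wy": 0,"wz": 0,"grip": 4.5},{"x": 0,"y": 0,"z": 2,"wx": 0,"wy": 0,"wz": 0,"grip": 4.5},{"x": 0,"y": 0,"z": 1,"wx": 0,"wy": 0,"wz": 0,"grip": 4.5},{"x": 0,"y": 0,"z": 0,"wx": 0,"wy": 0,"wz": 0,"grip": 4.5},{"x": 0,"y": 0,"z": 0,"wx": 0,"wy": 0,"wz": 0,"grip": 4.5}])

```text
clock: 5.25
tool_pos: [0.4983, 0.0562, 0.0485]
orientation: [0.707, 0.708, 0.0, -0.0]
force: [-0.9, -0.1, -1.2]
opening: 0.595
grip_force: 42.9
```

Emit:
carry_out(deltas=[{"x": 0,"y": 0,"z": 0.6,"wx": 0,"wy": 0,"wz": 0,"grip": 4.5},{"x": 0,"y": 0,"z": 0.4,"wx": 0,"wy": 0,"wz": 0,"grip": 4.5},{"x": 0,"y": 0,"z": 0,"wx": 0,"wy": 0,"wz": 0,"grip": 4.5},{"x": 0,"y": 0,"z": 0,"wx": 0,"wy": 0,"wz": 0,"grip": 6.4},{"x": 0,"y": 0,"z": 0,"wx": 0,"wy": 0,"wz": 0,"grip": 6.4},{"x": 0,"y": 0,"z": 0,"wx": 0,"wy": 0,"wz": 0,"grip": 6.4},{"x": 0,"y": 0,"z": -1,"wx": 0,"wy": 0,"wz": 0,"grip": 6.4},{"x": 0,"y": 0,"z": -3,"wx": 0,"wy": 0,"wz": 0,"grip": 6.4},{"x": 0,"y": 0,"z": -4,"wx": 0,"wy": 0,"wz": 0,"grip": 6.4},{"x": 0,"y": 0,"z": -4,"wx": 0,"wy": 0,"wz": 0,"grip": 6.4}])

```text
clock: 6.08
tool_pos: [0.497, 0.0548, 0.1598]
orientation: [0.707, 0.707, -0.001, -0.001]
force: [1.9, 0.2, 0.2]
opening: 0.752
grip_force: 0.0
```

Emit:
carry_out(deltas=[{"x": 0,"y": 0,"z": -3,"wx": 0,"wy": 0,"wz": 0,"grip": 8.5},{"x": 3.5,"y": 0,"z": 0,"wx": 0,"wy": 0,"wz": 0,"grip": 8.5},{"x": 3.5,"y": 0,"z": 0,"wx": 0,"wy": 0,"wz": 0,"grip": 8.5},{"x": 3.5,"y": 0,"z": 0,"wx": 0,"wy": 0,"wz": 0,"grip": 8.5},{"x": 3.5,"y": 0,"z": 0,"wx": 0,"wy": 0,"wz": 0,"grip": 8.5},{"x": 3.5,"y": 0,"z": 0,"wx": 0,"wy": 0,"wz": 0,"grip": 8.5},{"x": 3.5,"y": 0,"z": 0,"wx": 0,"wy": 0,"wz": 0,"grip": 8.5},{"x": 3.5,"y": 1.3,"z": 0,"wx": 0,"wy": 0,"wz": 0,"grip": 8.5},{"x": 3.5,"y": 1.3,"z": 0,"wx": 0,"wy": 0,"wz": 0,"grip": 8.5},{"x": 3.6,"y": 1.4,"z": 0,"wx": 0,"wy": 0,"wz": 0,"grip": 8.5}])

```text
clock: 6.92
tool_pos: [0.5377, 0.3723, 0.1894]
orientation: [0.707, 0.707, -0.0, 0.0]
force: [0.6, -0.1, 0.3]
opening: 0.997
grip_force: 0.0
```

Run:
```python
from h import *
from scipy import ndimage
s=snap('wrist','w2'); print(arm.get_state()['tool_pos'],proj(s,[.5374,.3687,.06]))
g=s['frame'].min(2)>200
l,n=ndimage.label(g)
for i in range(1,n+1):
    if (l==i).sum()>300:
        y,x=np.where(l==i); c=(x.mean(),y.mean()); print(len(x),np.round(c,1),x.min(),x.max(),y.min(),y.max(),onz(s,*c,.06).round(4))
b=snap('side','sd2'); print(proj(b,[.498,.056,.065]))
```

```text
[0.54019466 0.38341573 0.19009993] [321.28848713 198.5263106 ]
4968 [616.8 214.9] 585 639 148 269 [0.8336 0.3518 0.06  ]
2147 [322. 195.] 296 348 170 220 [0.5381 0.3722 0.06  ]
6066 [171.2 219. ] 120 219 174 266 [0.3893 0.3478 0.06  ]
3126 [576.2 303.9] 534 609 276 339 [0.8183 0.2482 0.06  ]
650 [627.8 352.3] 613 639 310 386 [0.9009 0.1795 0.06  ]
[309.70141916 251.63304573]
```

Emit:
carry_out(deltas=[{"x": 0,"y": 0,"z": 0,"wx": 0,"wy": 0,"wz": 0,"grip": 8.5},{"x": 0,"y": 0,"z": 2,"wx": 0,"wy": 0,"wz": 0,"grip": 8.5},{"x": 0,"y": 0,"z": 2,"wx": 0,"wy": 0,"wz": 0,"grip": 8.5},{"x": 0,"y": 0,"z": 2,"wx": 0,"wy": 0,"wz": 0,"grip": 8.5},{"x": 0,"y": 0,"z": 1.5,"wx": 0,"wy": 0,"wz": 0,"grip": 8.5},{"x": 0,"y": 0,"z": 1,"wx": 0,"wy": 0,"wz": 0,"grip": 8.5},{"x": 0,"y": 0,"z": 0,"wx": 0,"wy": 0,"wz": 0,"grip": 8.5},{"x": 0,"y": 0,"z": 0,"wx": 0,"wy": 0,"wz": 0,"grip": 8.5},{"x": 0,"y": 0,"z": 0,"wx": 0,"wy": 0,"wz": 0,"grip": 8.5},{"x": 0,"y": 0,"z": 0,"wx": 0,"wy": 0,"wz": 0,"grip": 8.5}])

```text
clock: 7.85
tool_pos: [0.5388, 0.3713, 0.1047]
orientation: [0.707, 0.707, 0.001, 0.0]
force: [0.1, -0.2, -0.9]
opening: 0.995
grip_force: 0.0
```

Emit:
carry_out(deltas=[{"x": 0,"y": -0.1,"z": 2,"wx": 0,"wy": 0,"wz": 0,"grip": 8.5},{"x": 0,"y": 0,"z": 2,"wx": 0,"wy": 0,"wz": 0,"grip": 8.5},{"x": 0,"y": 0,"z": 2,"wx": 0,"wy": 0,"wz": 0,"grip": 8.5},{"x": 0,"y": 0,"z": 1.2,"wx": 0,"wy": 0,"wz": 0,"grip": 8.5},{"x": 0,"y": 0,"z": 0,"wx": 0,"wy": 0,"wz": 0,"grip": 8.5},{"x": 0,"y": 0,"z": 0,"wx": 0,"wy": 0,"wz": 0,"grip": 4.5},{"x": 0,"y": 0,"z": 0,"wx": 0,"wy": 0,"wz": 0,"grip": 4.5},{"x": 0,"y": 0,"z": 0,"wx": 0,"wy": 0,"wz": 0,"grip": 4.5},{"x": 0,"y": 0,"z": 0,"wx": 0,"wy": 0,"wz": 0,"grip": 4.5},{"x": 0,"y": 0,"z": 0,"wx": 0,"wy": 0,"wz": 0,"grip": 4.5}])

```text
clock: 8.68
tool_pos: [0.5383, 0.3718, 0.033]
orientation: [0.707, 0.707, 0.002, 0.0]
force: [0.1, 0.2, 6.1]
opening: 0.596
grip_force: 42.5
```

Emit:
carry_out(deltas=[{"x": 0,"y": 0,"z": -3,"wx": 0,"wy": 0,"wz": 0,"grip": 4.5},{"x": 0,"y": 0,"z": -4,"wx": 0,"wy": 0,"wz": 0,"grip": 4.5},{"x": 0,"y": -1,"z": -4,"wx": 0,"wy": 0,"wz": 0,"grip": 4.5},{"x": -1,"y": -1.5,"z": -4,"wx": 0,"wy": 0,"wz": 0,"grip": 4.5},{"x": -3,"y": -1.5,"z": -0.8,"wx": 0,"wy": 0,"wz": 0,"grip": 4.5},{"x": -3.5,"y": 0,"z": 0,"wx": 0,"wy": 0,"wz": 0,"grip": 4.5},{"x": -3.5,"y": 0,"z": 0,"wx": 0,"wy": 0,"wz": 0,"grip": 4.5},{"x": -3.5,"y": 0,"z": 0,"wx": 0,"wy": 0,"wz": 0,"grip": 4.5},{"x": -3.5,"y": 0,"z": 0,"wx": 0,"wy": 0,"wz": 0,"grip": 4.5},{"x": -3.5,"y": 0,"z": 0,"wx": 0,"wy": 0,"wz": 0,"grip": 4.5}])

```text
clock: 9.52
tool_pos: [0.4966, 0.1546, 0.1872]
orientation: [0.707, 0.707, -0.0, -0.0]
force: [0.9, -0.2, -2.5]
opening: 0.594
grip_force: 43.4
```

Emit:
carry_out(deltas=[{"x": -3.5,"y": 0,"z": 0,"wx": 0,"wy": 0,"wz": 0,"grip": 4.5},{"x": -3.5,"y": 0,"z": 0,"wx": 0,"wy": 0,"wz": 0,"grip": 4.5},{"x": -3.5,"y": 0,"z": 0,"wx": 0,"wy": 0,"wz": 0,"grip": 4.5},{"x": -3,"y": 0,"z": 0,"wx": 0,"wy": 0,"wz": 0,"grip": 4.5},{"x": -1.2,"y": 0,"z": 0,"wx": 0,"wy": 0,"wz": 0,"grip": 4.5},{"x": 0,"y": 0,"z": 0,"wx": 0,"wy": 0,"wz": -7,"grip": 4.5},{"x": 0,"y": 0,"z": 0,"wx": 0,"wy": 0,"wz": -7,"grip": 4.5},{"x": 0,"y": 0,"z": 0,"wx": 0,"wy": 0,"wz": -7,"grip": 4.5},{"x": 0,"y": 0,"z": 0,"wx": 0,"wy": 0,"wz": -7,"grip": 4.5},{"x": 0,"y": 0,"z": 0,"wx": 0,"wy": 0,"wz": -7,"grip": 4.5}])

```text
clock: 10.35
tool_pos: [0.4971, 0.01, 0.1871]
orientation: [0.459, 0.889, -0.0, -0.0]
force: [-0.2, -0.9, -2.9]
opening: 0.599
grip_force: 43.3
```

Emit:
carry_out(deltas=[{"x": 0,"y": 0,"z": 0,"wx": 0,"wy": 0,"wz": -7,"grip": 4.5},{"x": 0,"y": 0,"z": 0,"wx": 0,"wy": 0,"wz": -7,"grip": 4.5},{"x": 0,"y": 0,"z": 0,"wx": 0,"wy": 0,"wz": -7,"grip": 4.5},{"x": 0,"y": 0,"z": 0,"wx": 0,"wy": 0,"wz": -7,"grip": 4.5},{"x": 0,"y": 0,"z": 0,"wx": 0,"wy": 0,"wz": -7,"grip": 4.5},{"x": 0,"y": 0,"z": 0,"wx": 0,"wy": 0,"wz": -7,"grip": 4.5},{"x": 0,"y": 0,"z": 0,"wx": 0,"wy": 0,"wz": -7,"grip": 4.5},{"x": 0,"y": 0,"z": 0,"wx": 0,"wy": 0,"wz": -6,"grip": 4.5},{"x": 0,"y": 0,"z": 0,"wx": 0,"wy": 0,"wz": 0,"grip": 4.5},{"x": 0,"y": 0,"z": 0,"wx": 0,"wy": 0,"wz": 0,"grip": 4.5}])

```text
clock: 11.18
tool_pos: [0.4973, 0.0097, 0.1871]
orientation: [0.001, 1.0, 0.0, -0.0]
force: [0.2, -0.3, -2.9]
opening: 0.593
grip_force: 43.3
```

Run:
```python
from h import *
s=snap('wrist','w3'); st=arm.get_state(); print(st['tool_pos'],st['orientation'],st['qpos'].round(2),st['opening'])
print(proj(s,[.498,.056,.065]),s['R'])
```

```text
[0.49738761 0.00961395 0.18715039] [ 1.16743512e-03  9.99999278e-01  2.68256761e-05 -2.85184449e-04] [ 0.26  0.41 -0.47  2.14  0.3   0.66  1.15] 0.593235078233745
[371.46500036 198.21053227] [[ 2.85237161e-03  9.99995812e-01 -4.89935320e-04]
 [ 9.58042824e-01 -2.59228299e-03  2.86613377e-01]
 [ 2.86610906e-01 -1.28690688e-03 -9.58046206e-01]]
```

View pics/w3.png

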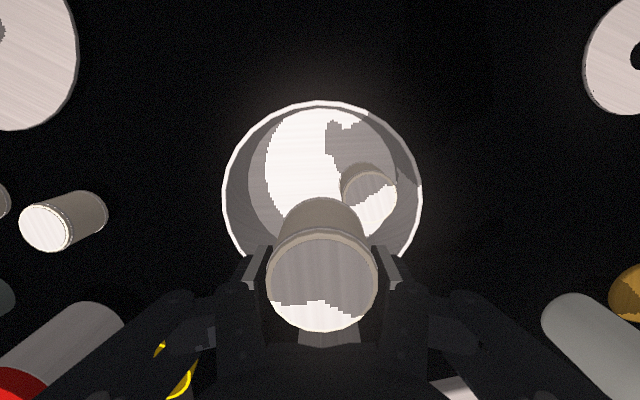

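The wrist view shows tin C inside the canister at (370,205). The rim spans 221–422 in x, so it is centred on the gripper. I'll lower tin D at the +x side.

Emit:
carry_out(deltas=[{"x": -2.3,"y": 0,"z": 0,"wx": 0,"wy": 0,"wz": 0,"grip": 4.5},{"x": -2.3,"y": 0,"z": 0,"wx": 0,"wy": 0,"wz": 0,"grip": 4.5},{"x": 0,"y": 0,"z": 1,"wx": 0,"wy": 0,"wz": 0,"grip": 4.5},{"x": 0,"y": 0,"z": 3,"wx": 0,"wy": 0,"wz": 0,"grip": 4.5},{"x": 0,"y": 0,"z": 3,"wx": 0,"wy": 0,"wz": 0,"grip": 4.5},{"x": 0,"y": 0,"z": 3,"wx": 0,"wy": 0,"wz": 0,"grip": 4.5},{"x": 0,"y": 0,"z": 2.5,"wx": 0,"wy": 0,"wz": 0,"grip": 4.5},{"x": 0,"y": 0,"z": 1.3,"wx": 0,"wy": 0,"wz": 0,"grip": 4.5},{"x": 0,"y": 0,"z": 0,"wx": 0,"wy": 0,"wz": 0,"grip": 4.5},{"x": 0,"y": 0,"z": 0,"wx": 0,"wy": 0,"wz": 0,"grip": 4.5}])

```text
clock: 12.07
tool_pos: [0.5434, 0.0098, 0.0488]
orientation: [0.0, 1.0, -0.0, -0.001]
force: [0.4, 0.2, -2.7]
opening: 0.596
grip_force: 43.3
```

Emit:
carry_out(deltas=[{"x": 0,"y": 0,"z": 0.6,"wx": 0,"wy": 0,"wz": 0,"grip": 4.5},{"x": 0,"y": 0,"z": 0.4,"wx": 0,"wy": 0,"wz": 0,"grip": 4.5},{"x": 0,"y": 0,"z": 0,"wx": 0,"wy": 0,"wz": 0,"grip": 4.5},{"x": 0,"y": 0,"z": 0,"wx": 0,"wy": 0,"wz": 0,"grip": 6.4},{"x": 0,"y": 0,"z": 0,"wx": 0,"wy": 0,"wz": 0,"grip": 6.4},{"x": 0,"y": 0,"z": 0,"wx": 0,"wy": 0,"wz": 0,"grip": 6.4},{"x": 0,"y": 0,"z": -1,"wx": 0,"wy": 0,"wz": 0,"grip": 6.4},{"x": 0,"y": 0,"z": -3,"wx": 0,"wy": 0,"wz": 0,"grip": 6.4},{"x": 0,"y": 0,"z": -4,"wx": 0,"wy": 0,"wz": 0,"grip": 6.4},{"x": 0,"y": 0,"z": -4,"wx": 0,"wy": 0,"wz": 0,"grip": 6.4}])

```text
clock: 12.9
tool_pos: [0.5428, 0.0095, 0.1608]
orientation: [-0.0, 1.0, 0.0, -0.001]
force: [1.1, -0.5, -0.4]
opening: 0.754
grip_force: 0.0
```

Emit:
carry_out(deltas=[{"x": 0,"y": -2,"z": -2,"wx": 0,"wy": 0,"wz": 0,"grip": 8.5},{"x": 0,"y": -3.5,"z": -1,"wx": 0,"wy": 0,"wz": 0,"grip": 8.5},{"x": 0.2,"y": -3.5,"z": 0,"wx": 0,"wy": 0,"wz": 0,"grip": 8.5},{"x": 0.2,"y": -3.5,"z": 0,"wx": 0,"wy": 0,"wz": 0,"grip": 8.5},{"x": 0.2,"y": -3.5,"z": 0,"wx": 0,"wy": 0,"wz": 0,"grip": 8.5},{"x": 0.2,"y": -3.5,"z": 0,"wx": 0,"wy": 0,"wz": 0,"grip": 8.5},{"x": 0.2,"y": -3.5,"z": 0,"wx": 0,"wy": 0,"wz": 0,"grip": 8.5},{"x": 0.2,"y": -3,"z": 0,"wx": 0,"wy": 0,"wz": 0,"grip": 8.5},{"x": 0.2,"y": -1.9,"z": 0,"wx": 0,"wy": 0,"wz": 0,"grip": 8.5},{"x": 0,"y": 0,"z": 0,"wx": 0,"wy": 0,"wz": 0,"grip": 8.5}])

```text
clock: 13.73
tool_pos: [0.5281, -0.2763, 0.1899]
orientation: [0.005, 1.0, -0.002, -0.0]
force: [-0.9, -1.5, 0.6]
opening: 0.997
grip_force: 0.0
```

```bash
cat >> h.py <<'E'
def blobs(s,z,X=[]):
    from scipy import ndimage
    l,n=ndimage.label(s['frame'].min(2)>190)
    for i in range(1,n+1):
        y,x=np.where(l==i)
        if len(x)>300: c=((x.min()+x.max())/2,(y.min()+y.max())/2); print(len(x),c,x.min(),x.max(),y.min(),y.max(),onz(s,*c,z).round(4))
    for p in X: print('exp',p,proj(s,p).round(1))
E
python3 - <<'E'
from h import *
s=snap('wrist','w4'); print(arm.get_state()['tool_pos']); blobs(s,.06,[[.511,-.385,.06],[.529,-.269,.06],[.342,-.32,.05]])
a=snap('scene','sc4');b=snap('side','sd4')
E
```

```text
[ 0.52876019 -0.27275007  0.18993103]
13811 (np.float64(273.5), np.float64(47.5)) 178 369 0 95 [ 0.3992 -0.3163  0.06  ]
4323 (np.float64(594.5), np.float64(164.0)) 550 639 69 259 [ 0.4994 -0.0189  0.06  ]
2152 (np.float64(205.0), np.float64(179.5)) 179 231 153 206 [ 0.5116 -0.3876  0.06  ]
2069 (np.float64(328.0), np.float64(197.0)) 302 354 172 222 [ 0.5298 -0.271   0.06  ]
1996 (np.float64(613.5), np.float64(206.0)) 588 639 178 234 [0.5412 0.0115 0.06  ]
1083 (np.float64(554.0), np.float64(256.0)) 531 577 230 282 [ 0.5949 -0.0372  0.06  ]
exp [0.511, -0.385, 0.06] [207.7 178.8]
exp [0.529, -0.269, 0.06] [330.  196.2]
exp [0.342, -0.32, 0.05] [267.5 -25.6]
```

Emit:
carry_out(deltas=[{"x": 0,"y": 0,"z": 2,"wx": 0,"wy": 0,"wz": 0,"grip": 8.5},{"x": 0,"y": 0,"z": 3,"wx": 0,"wy": 0,"wz": 0,"grip": 8.5},{"x": 0,"y": 0,"z": 3,"wx": 0,"wy": 0,"wz": 0,"grip": 8.5},{"x": 0,"y": 0,"z": 1.5,"wx": 0,"wy": 0,"wz": 0,"grip": 8.5},{"x": 0,"y": 0,"z": 0,"wx": 0,"wy": 0,"wz": 0,"grip": 8.5},{"x": 0,"y": 0,"z": 0,"wx": 0,"wy": 0,"wz": 0,"grip": 8.5},{"x": 0,"y": 0,"z": 0,"wx": 0,"wy": 0,"wz": 0,"grip": 8.5},{"x": 0,"y": 0,"z": 0,"wx": 0,"wy": 0,"wz": 0,"grip": 8.5},{"x": 0,"y": 0,"z": 0,"wx": 0,"wy": 0,"wz": 0,"grip": 8.5},{"x": 0,"y": 0,"z": 0,"wx": 0,"wy": 0,"wz": 0,"grip": 8.5}])

```text
clock: 14.72
tool_pos: [0.5305, -0.2697, 0.0955]
orientation: [-0.0, 1.0, -0.0, 0.001]
force: [0.1, -0.6, 0.0]
opening: 0.994
grip_force: 0.0
```

Emit:
carry_out(deltas=[{"x": 0,"y": -0.1,"z": 2,"wx": 0,"wy": 0,"wz": 0,"grip": 8.5},{"x": 0,"y": 0,"z": 2.2,"wx": 0,"wy": 0,"wz": 0,"grip": 8.5},{"x": 0,"y": 0,"z": 1.5,"wx": 0,"wy": 0,"wz": 0,"grip": 8.5},{"x": 0,"y": 0,"z": 0.6,"wx": 0,"wy": 0,"wz": 0,"grip": 8.5},{"x": 0,"y": 0,"z": 0,"wx": 0,"wy": 0,"wz": 0,"grip": 8.5},{"x": 0,"y": 0,"z": 0,"wx": 0,"wy": 0,"wz": 0,"grip": 4.5},{"x": 0,"y": 0,"z": 0,"wx": 0,"wy": 0,"wz": 0,"grip": 4.5},{"x": 0,"y": 0,"z": 0,"wx": 0,"wy": 0,"wz": 0,"grip": 4.5},{"x": 0,"y": 0,"z": 0,"wx": 0,"wy": 0,"wz": 0,"grip": 4.5},{"x": 0,"y": 0,"z": 0,"wx": 0,"wy": 0,"wz": 0,"grip": 4.5}])

```text
clock: 15.55
tool_pos: [0.5307, -0.2708, 0.0327]
orientation: [0.0, 1.0, -0.001, 0.001]
force: [-1.1, 0.5, 6.8]
opening: 0.596
grip_force: 42.1
```

Emit:
carry_out(deltas=[{"x": 0,"y": 0,"z": -3,"wx": 0,"wy": 0,"wz": 0,"grip": 4.5},{"x": 0,"y": 0,"z": -4,"wx": 0,"wy": 0,"wz": 0,"grip": 4.5},{"x": 1,"y": 0,"z": -4,"wx": 0,"wy": 0,"wz": 0,"grip": 4.5},{"x": 2,"y": 2,"z": -4,"wx": 0,"wy": 0,"wz": 0,"grip": 4.5},{"x": 2,"y": 3,"z": -0.8,"wx": 0,"wy": 0,"wz": 0,"grip": 4.5},{"x": 2,"y": 3,"z": 0,"wx": 0,"wy": 0,"wz": 0,"grip": 4.5},{"x": 0.8,"y": 3.5,"z": 0,"wx": 0,"wy": 0,"wz": 0,"grip": 4.5},{"x": 0,"y": 3.5,"z": 0,"wx": 0,"wy": 0,"wz": 0,"grip": 4.5},{"x": 0,"y": 3.5,"z": 0,"wx": 0,"wy": 0,"wz": 0,"grip": 4.5},{"x": 0,"y": 3.5,"z": 0,"wx": 0,"wy": 0,"wz": 0,"grip": 4.5}])

```text
clock: 16.38
tool_pos: [0.4537, -0.0524, 0.1834]
orientation: [0.0, 1.0, -0.0, -0.0]
force: [1.6, 0.3, -2.3]
opening: 0.594
grip_force: 43.7
```

Emit:
carry_out(deltas=[{"x": 0,"y": 3,"z": 0,"wx": 0,"wy": 0,"wz": 0,"grip": 4.5},{"x": 0,"y": 2.1,"z": 0,"wx": 0,"wy": 0,"wz": 0,"grip": 4.5},{"x": 0,"y": 1,"z": 0,"wx": 0,"wy": 0,"wz": 0,"grip": 4.5},{"x": 0,"y": 0,"z": 0,"wx": 0,"wy": 0,"wz": 0,"grip": 4.5},{"x": 0,"y": 0,"z": 0,"wx": 0,"wy": 0,"wz": 0,"grip": 4.5},{"x": 0,"y": 0,"z": 0,"wx": 0,"wy": 0,"wz": 0,"grip": 4.5},{"x": 0,"y": 0,"z": 0,"wx": 0,"wy": 0,"wz": 0,"grip": 4.5},{"x": 0,"y": 0,"z": 0,"wx": 0,"wy": 0,"wz": 0,"grip": 4.5},{"x": 0,"y": 0,"z": 0,"wx": 0,"wy": 0,"wz": 0,"grip": 4.5},{"x": 0,"y": 0,"z": 0,"wx": 0,"wy": 0,"wz": 0,"grip": 4.5}])

```text
clock: 17.22
tool_pos: [0.4547, 0.0067, 0.1832]
orientation: [0.001, 1.0, -0.0, -0.0]
force: [-0.0, 0.3, -3.1]
opening: 0.593
grip_force: 43.7
```

Emit:
carry_out(deltas=[{"x": 0.2,"y": 0.3,"z": 0,"wx": 0,"wy": 0,"wz": 0,"grip": 4.5},{"x": 0,"y": 0,"z": 2,"wx": 0,"wy": 0,"wz": 0,"grip": 4.5},{"x": 0,"y": 0,"z": 3,"wx": 0,"wy": 0,"wz": 0,"grip": 4.5},{"x": 0,"y": 0,"z": 3,"wx": 0,"wy": 0,"wz": 0,"grip": 4.5},{"x": 0,"y": 0,"z": 3,"wx": 0,"wy": 0,"wz": 0,"grip": 4.5},{"x": 0,"y": 0,"z": 2,"wx": 0,"wy": 0,"wz": 0,"grip": 4.5},{"x": 0,"y": 0,"z": 0.4,"wx": 0,"wy": 0,"wz": 0,"grip": 4.5},{"x": 0,"y": 0,"z": 0,"wx": 0,"wy": 0,"wz": 0,"grip": 4.5},{"x": 0,"y": 0,"z": 0,"wx": 0,"wy": 0,"wz": 0,"grip": 4.5},{"x": 0,"y": 0,"z": 0,"wx": 0,"wy": 0,"wz": 0,"grip": 4.5}])

```text
clock: 18.05
tool_pos: [0.4538, 0.0108, 0.0505]
orientation: [0.0, 1.0, 0.0, 0.001]
force: [-0.0, 0.4, -2.5]
opening: 0.592
grip_force: 43.4
```

Emit:
carry_out(deltas=[{"x": 0,"y": 0,"z": 0.6,"wx": 0,"wy": 0,"wz": 0,"grip": 4.5},{"x": 0,"y": 0,"z": 0.5,"wx": 0,"wy": 0,"wz": 0,"grip": 4.5},{"x": 0,"y": 0,"z": 0,"wx": 0,"wy": 0,"wz": 0,"grip": 4.5},{"x": 0,"y": 0,"z": 0,"wx": 0,"wy": 0,"wz": 0,"grip": 6.4},{"x": 0,"y": 0,"z": 0,"wx": 0,"wy": 0,"wz": 0,"grip": 6.4},{"x": 0,"y": 0,"z": 0,"wx": 0,"wy": 0,"wz": 0,"grip": 6.4},{"x": 0,"y": 0,"z": -1,"wx": 0,"wy": 0,"wz": 0,"grip": 6.4},{"x": 0,"y": 0,"z": -3,"wx": 0,"wy": 0,"wz": 0,"grip": 6.4},{"x": 0,"y": 0,"z": -4,"wx": 0,"wy": 0,"wz": 0,"grip": 6.4},{"x": 0,"y": 0,"z": -4,"wx": 0,"wy": 0,"wz": 0,"grip": 6.4}])

```text
clock: 18.88
tool_pos: [0.4516, 0.0106, 0.1592]
orientation: [-0.0, 1.0, 0.0, -0.001]
force: [1.8, -0.7, 0.2]
opening: 0.749
grip_force: 0.0
```

Emit:
carry_out(deltas=[{"x": 0,"y": 0,"z": -1.5,"wx": 0,"wy": 0,"wz": 7,"grip": 8.5},{"x": 0,"y": 0,"z": -1.5,"wx": 0,"wy": 0,"wz": 7,"grip": 8.5},{"x": 0,"y": 0,"z": 0,"wx": 0,"wy": 0,"wz": 7,"grip": 8.5},{"x": 0,"y": 0,"z": 0,"wx": 0,"wy": 0,"wz": 7,"grip": 8.5},{"x": 0,"y": 0,"z": 0,"wx": 0,"wy": 0,"wz": 7,"grip": 8.5},{"x": 0,"y": 0,"z": 0,"wx": 0,"wy": 0,"wz": 7,"grip": 8.5},{"x": 0,"y": 0,"z": 0,"wx": 0,"wy": 0,"wz": 7,"grip": 8.5},{"x": 0,"y": 0,"z": 0,"wx": 0,"wy": 0,"wz": 7,"grip": 8.5},{"x": 0,"y": 0,"z": 0,"wx": 0,"wy": 0,"wz": 7,"grip": 8.5},{"x": 0,"y": 0,"z": 0,"wx": 0,"wy": 0,"wz": 7,"grip": 8.5}])

```text
clock: 19.72
tool_pos: [0.4526, 0.0105, 0.1885]
orientation: [0.576, 0.817, 0.0, 0.0]
force: [0.9, -0.6, 0.5]
opening: 0.996
grip_force: 0.0
```

Emit:
carry_out(deltas=[{"x": 0,"y": 0,"z": 0,"wx": 0,"wy": 0,"wz": 7,"grip": 8.5},{"x": 0,"y": 0,"z": 0,"wx": 0,"wy": 0,"wz": 7,"grip": 8.5},{"x": 0,"y": 0,"z": 0,"wx": 0,"wy": 0,"wz": 6,"grip": 8.5},{"x": -2,"y": 0.5,"z": 0,"wx": 0,"wy": 0,"wz": 0,"grip": 8.5},{"x": -3.5,"y": 0.5,"z": 0,"wx": 0,"wy": 0,"wz": 0,"grip": 8.5},{"x": -3.5,"y": 0.5,"z": 0,"wx": 0,"wy": 0,"wz": 0,"grip": 8.5},{"x": -3.5,"y": 0.5,"z": 0,"wx": 0,"wy": 0,"wz": 0,"grip": 8.5},{"x": -3.5,"y": 0.5,"z": 0,"wx": 0,"wy": 0,"wz": 0,"grip": 8.5},{"x": -3.5,"y": 0.5,"z": 0,"wx": 0,"wy": 0,"wz": 0,"grip": 8.5},{"x": -3.5,"y": 0.5,"z": 0,"wx": 0,"wy": 0,"wz": 0,"grip": 8.5}])

```text
clock: 20.55
tool_pos: [0.4875, -0.2211, 0.1886]
orientation: [0.707, 0.707, 0.0, 0.0]
force: [-0.3, 0.3, 0.8]
opening: 0.999
grip_force: 0.0
```

Emit:
carry_out(deltas=[{"x": -3.5,"y": 0.5,"z": 0,"wx": 0,"wy": 0,"wz": 0,"grip": 8.5},{"x": -3.5,"y": 0.5,"z": 0,"wx": 0,"wy": 0,"wz": 0,"grip": 8.5},{"x": -3.5,"y": 0.5,"z": 0,"wx": 0,"wy": 0,"wz": 0,"grip": 8.5},{"x": -3,"y": 0.5,"z": 0,"wx": 0,"wy": 0,"wz": 0,"grip": 8.5},{"x": -2,"y": 0.3,"z": 0,"wx": 0,"wy": 0,"wz": 0,"grip": 8.5},{"x": -1,"y": 0,"z": 0,"wx": 0,"wy": 0,"wz": 0,"grip": 8.5},{"x": 0,"y": 0,"z": 0,"wx": 0,"wy": 0,"wz": 0,"grip": 8.5},{"x": 0,"y": 0,"z": 0,"wx": 0,"wy": 0,"wz": 0,"grip": 8.5},{"x": 0,"y": 0,"z": 0,"wx": 0,"wy": 0,"wz": 0,"grip": 8.5},{"x": 0,"y": 0,"z": 0,"wx": 0,"wy": 0,"wz": 0,"grip": 8.5}])

```text
clock: 21.38
tool_pos: [0.511, -0.3819, 0.1883]
orientation: [0.706, 0.708, 0.0, -0.001]
force: [-1.3, 0.2, 0.5]
opening: 0.995
grip_force: 0.0
```

Run:
```python
from h import *
s=snap('wrist','w5'); print(arm.get_state()['tool_pos']); blobs(s,.06,[[.5115,-.387,.06]])
a=snap('scene','sc5');b=snap('side','sd5')
```

```text
[ 0.51105995 -0.38216329  0.18837443]
17091 (np.float64(161.0), np.float64(123.5)) 75 247 37 210 [ 0.3668 -0.3155  0.06  ]
2146 (np.float64(324.5), np.float64(200.0)) 298 351 175 225 [ 0.5138 -0.3864  0.06  ]
1674 (np.float64(475.0), np.float64(259.5)) 451 499 238 281 [ 0.6688 -0.4495  0.06  ]
exp [0.5115, -0.387, 0.06] [322.1 200.6]
```

Emit:
carry_out(deltas=[{"x": -0.4,"y": 0.1,"z": 1,"wx": 0,"wy": 0,"wz": 0,"grip": 8.5},{"x": 0,"y": 0,"z": 3,"wx": 0,"wy": 0,"wz": 0,"grip": 8.5},{"x": 0,"y": 0,"z": 3,"wx": 0,"wy": 0,"wz": 0,"grip": 8.5},{"x": 0,"y": 0,"z": 3,"wx": 0,"wy": 0,"wz": 0,"grip": 8.5},{"x": 0,"y": 0,"z": 3,"wx": 0,"wy": 0,"wz": 0,"grip": 8.5},{"x": 0,"y": 0,"z": 1.8,"wx": 0,"wy": 0,"wz": 0,"grip": 8.5},{"x": 0,"y": 0,"z": 0.8,"wx": 0,"wy": 0,"wz": 0,"grip": 8.5},{"x": 0,"y": 0,"z": 0,"wx": 0,"wy": 0,"wz": 0,"grip": 8.5},{"x": 0,"y": 0,"z": 0,"wx": 0,"wy": 0,"wz": 0,"grip": 8.5},{"x": 0,"y": 0,"z": 0,"wx": 0,"wy": 0,"wz": 0,"grip": 4.5}])

```text
clock: 22.37
tool_pos: [0.5128, -0.3892, 0.0336]
orientation: [0.707, 0.707, 0.0, 0.001]
force: [0.2, -0.5, 0.3]
opening: 0.875
grip_force: 0.0
```

Emit:
carry_out(deltas=[{"x": 0,"y": 0,"z": 0,"wx": 0,"wy": 0,"wz": 0,"grip": 4.5},{"x": 0,"y": 0,"z": 0,"wx": 0,"wy": 0,"wz": 0,"grip": 4.5},{"x": 0,"y": 0,"z": 0,"wx": 0,"wy": 0,"wz": 0,"grip": 4.5},{"x": 0,"y": 0,"z": 0,"wx": 0,"wy": 0,"wz": 0,"grip": 4.5},{"x": 0,"y": 0,"z": -3,"wx": 0,"wy": 0,"wz": 0,"grip": 4.5},{"x": 0,"y": 0,"z": -4,"wx": 0,"wy": 0,"wz": 0,"grip": 4.5},{"x": 0,"y": 0,"z": -4,"wx": 0,"wy": 0,"wz": 0,"grip": 4.5},{"x": 0,"y": 0,"z": -3.5,"wx": 0,"wy": 0,"wz": 0,"grip": 4.5},{"x": 0,"y": 0,"z": -1,"wx": 0,"wy": 0,"wz": 0,"grip": 4.5},{"x": 0,"y": 0,"z": 0,"wx": 0,"wy": 0,"wz": 0,"grip": 4.5}])

```text
clock: 23.2
tool_pos: [0.5136, -0.3898, 0.1912]
orientation: [0.707, 0.707, 0.001, 0.004]
force: [-0.2, -0.2, -2.5]
opening: 0.596
grip_force: 43.1
```

Emit:
carry_out(deltas=[{"x": 2,"y": -0.5,"z": 0,"wx": 0,"wy": 0,"wz": 0,"grip": 4.5},{"x": 3.5,"y": -0.5,"z": 0,"wx": 0,"wy": 0,"wz": 0,"grip": 4.5},{"x": 4,"y": -0.5,"z": 0,"wx": 0,"wy": 0,"wz": 0,"grip": 4.5},{"x": 4,"y": 0,"z": 0,"wx": 0,"wy": 0,"wz": 0,"grip": 4.5},{"x": 4,"y": 0,"z": 0,"wx": 0,"wy": 0,"wz": 0,"grip": 4.5},{"x": 4,"y": 0,"z": 0,"wx": 0,"wy": 0,"wz": 0,"grip": 4.5},{"x": 4,"y": 0,"z": 0,"wx": 0,"wy": 0,"wz": 0,"grip": 4.5},{"x": 4,"y": 0,"z": 0,"wx": 0,"wy": 0,"wz": 0,"grip": 4.5},{"x": 3.5,"y": 0,"z": 0,"wx": 0,"wy": 0,"wz": 0,"grip": 4.5},{"x": 2.3,"y": 0,"z": 0,"wx": 0,"wy": 0,"wz": 0,"grip": 4.5}])

```text
clock: 24.03
tool_pos: [0.4943, -0.0309, 0.1852]
orientation: [0.705, 0.709, -0.001, -0.002]
force: [1.5, -0.6, -1.9]
opening: 0.595
grip_force: 43.1
```

Emit:
carry_out(deltas=[{"x": 0,"y": 0,"z": 0,"wx": 0,"wy": 0,"wz": 0,"grip": 4.5},{"x": 0,"y": 0,"z": 0,"wx": 0,"wy": 0,"wz": 0,"grip": 4.5},{"x": 0,"y": 0,"z": 0,"wx": 0,"wy": 0,"wz": 0,"grip": 4.5},{"x": 0,"y": 0,"z": 0,"wx": 0,"wy": 0,"wz": 0,"grip": 4.5},{"x": 0,"y": 0,"z": 0,"wx": 0,"wy": 0,"wz": 0,"grip": 4.5},{"x": 0,"y": 0,"z": 0,"wx": 0,"wy": 0,"wz": 0,"grip": 4.5},{"x": 0,"y": 0,"z": 0,"wx": 0,"wy": 0,"wz": 0,"grip": 4.5},{"x": 0,"y": 0,"z": 0,"wx": 0,"wy": 0,"wz": 0,"grip": 4.5},{"x": 0,"y": 0,"z": 0,"wx": 0,"wy": 0,"wz": 0,"grip": 4.5},{"x": 0,"y": 0,"z": 0,"wx": 0,"wy": 0,"wz": 0,"grip": 4.5}])

```text
clock: 24.87
tool_pos: [0.4968, -0.0357, 0.1874]
orientation: [0.707, 0.707, 0.0, 0.0]
force: [0.1, -0.1, -2.3]
opening: 0.591
grip_force: 43.1
```

Run:
```python
from h import *
s=snap('wrist','w6'); print(arm.get_state()['tool_pos'])
for X in ([.498,.056,.065],[.544,.01,.065],[.452,.01,.065],[.498,.01,.085]): print(proj(s,X).round(0))
```

```text
[ 0.49675961 -0.03555756  0.18736932]
[323.  93.]
[375. 147.]
[271. 147.]
[323. 150.]
```

View pics/w6.png

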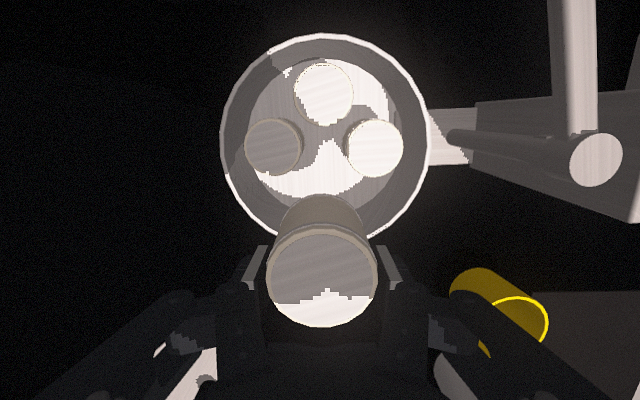

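The wrist view shows all three tins standing in the canister at (323,93), (375,148) and (272,147), as predicted. I'll lower the fourth.

Emit:
carry_out(deltas=[{"x": 0,"y": 0.1,"z": 1,"wx": 0,"wy": 0,"wz": 0,"grip": 4.5},{"x": 0,"y": 0,"z": 3,"wx": 0,"wy": 0,"wz": 0,"grip": 4.5},{"x": 0,"y": 0,"z": 3,"wx": 0,"wy": 0,"wz": 0,"grip": 4.5},{"x": 0,"y": 0,"z": 3,"wx": 0,"wy": 0,"wz": 0,"grip": 4.5},{"x": 0,"y": 0,"z": 2,"wx": 0,"wy": 0,"wz": 0,"grip": 4.5},{"x": 0,"y": 0,"z": 1,"wx": 0,"wy": 0,"wz": 0,"grip": 4.5},{"x": 0,"y": 0,"z": 0.8,"wx": 0,"wy": 0,"wz": 0,"grip": 4.5},{"x": 0,"y": 0,"z": 0.5,"wx": 0,"wy": 0,"wz": 0,"grip": 4.5},{"x": 0,"y": 0,"z": 0.4,"wx": 0,"wy": 0,"wz": 0,"grip": 4.5},{"x": 0,"y": 0,"z": 0,"wx": 0,"wy": 0,"wz": 0,"grip": 4.5}])

```text
clock: 25.75
tool_pos: [0.4982, -0.0355, 0.0404]
orientation: [0.707, 0.707, 0.0, 0.0]
force: [0.3, -1.0, -1.6]
opening: 0.589
grip_force: 43.1
```

Emit:
carry_out(deltas=[{"x": 0,"y": 0,"z": 0,"wx": 0,"wy": 0,"wz": 0,"grip": 4.5},{"x": 0,"y": 0,"z": 0,"wx": 0,"wy": 0,"wz": 0,"grip": 6.4},{"x": 0,"y": 0,"z": 0,"wx": 0,"wy": 0,"wz": 0,"grip": 6.4},{"x": 0,"y": 0,"z": 0,"wx": 0,"wy": 0,"wz": 0,"grip": 6.4},{"x": 0,"y": 0,"z": -1,"wx": 0,"wy": 0,"wz": 0,"grip": 6.4},{"x": 0,"y": 0,"z": -3,"wx": 0,"wy": 0,"wz": 0,"grip": 6.4},{"x": 0,"y": 0,"z": -4,"wx": 0,"wy": 0,"wz": 0,"grip": 6.4},{"x": 0,"y": 0,"z": -4,"wx": 0,"wy": 0,"wz": 0,"grip": 6.4},{"x": 0,"y": 0,"z": -3,"wx": 0,"wy": 0,"wz": 0,"grip": 6.4},{"x": 0,"y": 0,"z": 0,"wx": 0,"wy": 0,"wz": 0,"grip": 6.4}])

```text
clock: 26.58
tool_pos: [0.5019, -0.0355, 0.1971]
orientation: [0.707, 0.707, 0.005, 0.005]
force: [0.9, 0.2, 0.2]
opening: 0.752
grip_force: 0.0
```

Run:
```python
from h import *
s=snap('wrist','w7'); print(arm.get_state()['tool_pos'])
a=snap('scene','sc7');b=snap('side','sd7')
# lid position from scene+side by bright blob centroid of disc edge extremes
A0=load('scene0');B0=load('side0')
for n,new,old,box in (('scene',a,A0,(160,205,205,275)),('side',b,B0,(180,220,340,405))):
    for q in (old,new):
        m=q['frame'][box[0]:box[1],box[2]:box[3]].min(2)>110; y,x=np.where(m); print(n,len(x),x.min()+box[2],x.max()+box[2],y.min()+box[0],y.max()+box[0])
```

```text
[ 0.50028254 -0.03557704  0.19447812]
scene 1304 215 263 171 204
scene 1304 215 263 171 204
side 1149 347 398 185 215
side 1154 347 398 185 215
```

The lid hasn't moved: its bounds are identical to the start in both cameras. All the tins are in, so I'm going to the lid.

Emit:
carry_out(deltas=[{"x": -2,"y": -1,"z": 0,"wx": 0,"wy": 0,"wz": 0,"grip": 8.5},{"x": -3.2,"y": -1.8,"z": 0,"wx": 0,"wy": 0,"wz": 0,"grip": 8.5},{"x": -3.2,"y": -1.8,"z": 0,"wx": 0,"wy": 0,"wz": 0,"grip": 8.5},{"x": -3.2,"y": -1.8,"z": 0,"wx": 0,"wy": 0,"wz": 0,"grip": 8.5},{"x": -3.2,"y": -1.8,"z": 0,"wx": 0,"wy": 0,"wz": 0,"grip": 8.5},{"x": -3.2,"y": -1.8,"z": 0,"wx": 0,"wy": 0,"wz": 0,"grip": 8.5},{"x": -3.2,"y": -1.8,"z": 0,"wx": 0,"wy": 0,"wz": 0,"grip": 8.5},{"x": -3.2,"y": -1.8,"z": 0,"wx": 0,"wy": 0,"wz": 0,"grip": 8.5},{"x": -2.7,"y": -1.5,"z": 0,"wx": 0,"wy": 0,"wz": 0,"grip": 8.5},{"x": -1.4,"y": -0.7,"z": 0,"wx": 0,"wy": 0,"wz": 0,"grip": 8.5}])

```text
clock: 27.57
tool_pos: [0.3357, -0.3231, 0.1886]
orientation: [0.709, 0.705, -0.001, -0.002]
force: [0.6, -0.9, 0.1]
opening: 0.995
grip_force: 0.0
```

Emit:
carry_out(deltas=[{"x": 0,"y": 0,"z": 0,"wx": 0,"wy": 0,"wz": 0,"grip": 8.5},{"x": 0,"y": 0,"z": 0,"wx": 0,"wy": 0,"wz": 0,"grip": 8.5},{"x": 0,"y": 0,"z": 0,"wx": 0,"wy": 0,"wz": 0,"grip": 8.5},{"x": 0,"y": 0,"z": 0,"wx": 0,"wy": 0,"wz": 0,"grip": 8.5},{"x": 0,"y": 0,"z": 0,"wx": 0,"wy": 0,"wz": 0,"grip": 8.5},{"x": 0,"y": 0,"z": 0,"wx": 0,"wy": 0,"wz": 0,"grip": 8.5},{"x": 0,"y": 0,"z": 0,"wx": 0,"wy": 0,"wz": 0,"grip": 8.5},{"x": 0,"y": 0,"z": 0,"wx": 0,"wy": 0,"wz": 0,"grip": 8.5},{"x": 0,"y": 0,"z": 0,"wx": 0,"wy": 0,"wz": 0,"grip": 8.5},{"x": 0,"y": 0,"z": 0,"wx": 0,"wy": 0,"wz": 0,"grip": 8.5}])

```text
clock: 28.4
tool_pos: [0.3398, -0.3205, 0.1904]
orientation: [0.707, 0.707, 0.0, 0.0]
force: [-0.6, 0.8, 0.2]
opening: 0.998
grip_force: 0.0
```

Run:
```python
from h import *
s=snap('wrist','w8'); st=arm.get_state(); print(st['tool_pos'],st['orientation'],st['qpos'].round(2))
for X in ([.342,-.32,.05],[.342,-.32,.018]): print(proj(s,X).round(1))
```

```text
[ 0.33978702 -0.32045171  0.19034939] [ 7.07036886e-01  7.07176668e-01 -6.74584740e-06  4.78866920e-05] [ 0.71  0.33 -0.07  2.21  0.04  0.6   0.62]
[323.7 191.6]
[323.5 184.3]
```

View pics/w8.png

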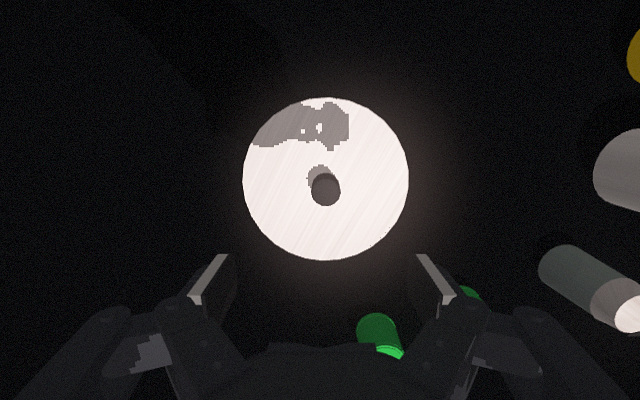

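The wrist view shows the lid disc spanning (242–409, 97–261) with its knob top at (326,191). That puts the lid at about (0.344, -0.320).

Emit:
carry_out(deltas=[{"x": 0,"y": 0.4,"z": 1,"wx": 0,"wy": 0,"wz": 0,"grip": 8.5},{"x": 0,"y": 0,"z": 3,"wx": 0,"wy": 0,"wz": 0,"grip": 8.5},{"x": 0,"y": 0,"z": 3,"wx": 0,"wy": 0,"wz": 0,"grip": 8.5},{"x": 0,"y": 0,"z": 3,"wx": 0,"wy": 0,"wz": 0,"grip": 8.5},{"x": 0,"y": 0,"z": 2,"wx": 0,"wy": 0,"wz": 0,"grip": 8.5},{"x": 0,"y": 0,"z": 2,"wx": 0,"wy": 0,"wz": 0,"grip": 6},{"x": 0,"y": 0,"z": 1,"wx": 0,"wy": 0,"wz": 0,"grip": 6},{"x": 0,"y": 0,"z": 0.5,"wx": 0,"wy": 0,"wz": 0,"grip": 6},{"x": 0,"y": 0,"z": 0,"wx": 0,"wy": 0,"wz": 0,"grip": 6},{"x": 0,"y": 0,"z": 0,"wx": 0,"wy": 0,"wz": 0,"grip": 6}], newtons=60)

```text
clock: 29.28
tool_pos: [0.3441, -0.3207, 0.0356]
orientation: [0.707, 0.707, 0.0, 0.0]
force: [-0.1, -0.3, 0.5]
opening: 0.7
grip_force: 0.0
```

Run:
```python
from h import *
from scipy.optimize import least_squares
s=load('w8'); t=np.linspace(0,2*np.pi,361)
def f(c):
    P=np.array([proj(s,[c[0]+.092*np.cos(k),c[1]+.092*np.sin(k),c[2]]) for k in t]); return [P[:,0].min()-242,P[:,0].max()-409.5,P[:,1].min()-97,P[:,1].max()-261]
r=least_squares(f,[.342,-.32,.018]);print(r.x.round(4),r.fun.round(1)); print(onz(s,326,191,.05).round(4),onz(s,324,190,.05).round(4))
```

```text
[ 0.3445 -0.3215  0.0175] [-0.  0.  0. -0.]
[ 0.3443 -0.3194  0.05  ] [ 0.3423 -0.3184  0.05  ]
```

Emit:
carry_out(deltas=[{"x": 0,"y": 0,"z": 0.8,"wx": 0,"wy": 0,"wz": 0,"grip": 6},{"x": 0,"y": 0,"z": 0,"wx": 0,"wy": 0,"wz": 0,"grip": 6},{"x": 0,"y": 0,"z": 0,"wx": 0,"wy": 0,"wz": 0,"grip": 2.4},{"x": 0,"y": 0,"z": 0,"wx": 0,"wy": 0,"wz": 0,"grip": 2.4},{"x": 0,"y": 0,"z": 0,"wx": 0,"wy": 0,"wz": 0,"grip": 2.4},{"x": 0,"y": 0,"z": 0,"wx": 0,"wy": 0,"wz": 0,"grip": 2.4},{"x": 0,"y": 0,"z": 0,"wx": 0,"wy": 0,"wz": 0,"grip": 2.4},{"x": 0,"y": 0,"z": 0,"wx": 0,"wy": 0,"wz": 0,"grip": 2.4},{"x": 0,"y": 0,"z": 0,"wx": 0,"wy": 0,"wz": 0,"grip": 2.4},{"x": 0,"y": 0,"z": 0,"wx": 0,"wy": 0,"wz": 0,"grip": 2.4}], newtons=60)

```text
clock: 30.12
tool_pos: [0.3439, -0.3207, 0.028]
orientation: [0.707, 0.707, 0.0, 0.0]
force: [0.4, 0.1, 7.1]
opening: 0.331
grip_force: 58.8
```

Emit:
carry_out(deltas=[{"x": 0,"y": 0,"z": -1,"wx": 0,"wy": 0,"wz": 0,"grip": 2.4},{"x": 0,"y": 0,"z": -2.5,"wx": 0,"wy": 0,"wz": 0,"grip": 2.4},{"x": 0,"y": 0,"z": -3.5,"wx": 0,"wy": 0,"wz": 0,"grip": 2.4},{"x": 0,"y": 0,"z": -3.5,"wx": 0,"wy": 0,"wz": 0,"grip": 2.4},{"x": 0,"y": 0,"z": -3.5,"wx": 0,"wy": 0,"wz": 0,"grip": 2.4},{"x": 0,"y": 0,"z": -3,"wx": 0,"wy": 0,"wz": 0,"grip": 2.4},{"x": 1,"y": 0.5,"z": 0,"wx": 0,"wy": 0,"wz": 0,"grip": 2.4},{"x": 2,"y": 1,"z": 0,"wx": 0,"wy": 0,"wz": 0,"grip": 2.4},{"x": 2.5,"y": 1.2,"z": 0,"wx": 0,"wy": 0,"wz": 0,"grip": 2.4},{"x": 2.5,"y": 1.2,"z": 0,"wx": 0,"wy": 0,"wz": 0,"grip": 2.4}])

```text
clock: 30.95
tool_pos: [0.382, -0.2393, 0.1972]
orientation: [0.708, 0.706, -0.0, -0.0]
force: [0.6, 0.0, -3.0]
opening: 0.328
grip_force: 59.7
```

Emit:
carry_out(deltas=[{"x": 2.5,"y": 1.2,"z": 0,"wx": 0,"wy": 0,"wz": 0,"grip": 2.4},{"x": 2.5,"y": 1.2,"z": 0,"wx": 0,"wy": 0,"wz": 0,"grip": 2.4},{"x": 2.5,"y": 1.2,"z": 0,"wx": 0,"wy": 0,"wz": 0,"grip": 2.4},{"x": 2.5,"y": 1.2,"z": 0,"wx": 0,"wy": 0,"wz": 0,"grip": 2.4},{"x": 2.5,"y": 1.2,"z": 0,"wx": 0,"wy": 0,"wz": 0,"grip": 2.4},{"x": 2.5,"y": 1.2,"z": 0,"wx": 0,"wy": 0,"wz": 0,"grip": 2.4},{"x": 2.5,"y": 1.1,"z": 0,"wx": 0,"wy": 0,"wz": 0,"grip": 2.4},{"x": 2.5,"y": 1.1,"z": 0,"wx": 0,"wy": 0,"wz": 0,"grip": 2.4},{"x": 2.5,"y": 1,"z": 0,"wx": 0,"wy": 0,"wz": 0,"grip": 2.4},{"x": 1.5,"y": 0.7,"z": 0,"wx": 0,"wy": 0,"wz": 0,"grip": 2.4}])

```text
clock: 31.78
tool_pos: [0.4936, 0.0033, 0.1968]
orientation: [0.706, 0.708, 0.0, -0.001]
force: [0.7, -1.0, -2.9]
opening: 0.327
grip_force: 59.7
```

Emit:
carry_out(deltas=[{"x": 1,"y": 0.3,"z": 0,"wx": 0,"wy": 0,"wz": 0,"grip": 2.4},{"x": 0,"y": 0,"z": 0,"wx": 0,"wy": 0,"wz": 0,"grip": 2.4},{"x": 0,"y": 0,"z": 0,"wx": 0,"wy": 0,"wz": 0,"grip": 2.4},{"x": 0,"y": 0,"z": 0,"wx": 0,"wy": 0,"wz": 0,"grip": 2.4},{"x": 0,"y": 0,"z": 0,"wx": 0,"wy": 0,"wz": 0,"grip": 2.4},{"x": 0,"y": 0,"z": 0,"wx": 0,"wy": 0,"wz": 0,"grip": 2.4},{"x": 0,"y": 0,"z": 0,"wx": 0,"wy": 0,"wz": 0,"grip": 2.4},{"x": 0,"y": 0,"z": 0,"wx": 0,"wy": 0,"wz": 0,"grip": 2.4},{"x": 0,"y": 0,"z": 0,"wx": 0,"wy": 0,"wz": 0,"grip": 2.4},{"x": 0,"y": 0,"z": 0,"wx": 0,"wy": 0,"wz": 0,"grip": 2.4}])

```text
clock: 32.62
tool_pos: [0.4967, 0.0093, 0.1974]
orientation: [0.707, 0.707, -0.0, 0.0]
force: [-0.9, -0.9, -2.7]
opening: 0.327
grip_force: 59.7
```

Run:
```python
from h import *
print(arm.get_state()['tool_pos'])
s=snap('wrist','w9'); a=snap('scene','sc9'); b=snap('side','sd9')
g=lambda q,y0,y1,x0,x1,f:cv2.resize(q['frame'][y0:y1,x0:x1,::-1],None,fx=f,fy=f,interpolation=cv2.INTER_CUBIC)
A=g(s,0,400,150,500,1);B=g(b,140,300,240,410,2.5)
H=max(len(A),len(B)); I=np.zeros((400,350+425,3),np.uint8); I[:400,:350]=A; I[:400,350:]=B
cv2.imwrite('pics/c9.png',I)
```

```text
[0.49673202 0.00933202 0.19735021]
```

View pics/c9.png

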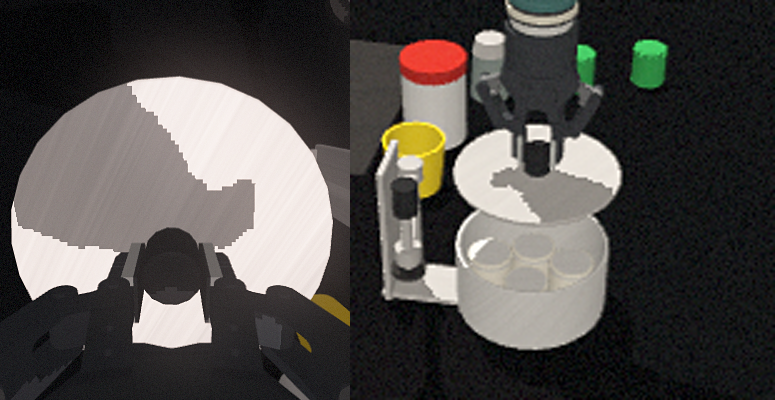

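The wrist view shows the lid disc spanning x 161–482 with its top edge at y=77, level in the grip. The side view shows four tins standing in the canister. Now I'll measure the lid's offset from the rim in the same cameras.

Run:
```python
from h import *
from scipy.optimize import least_squares
s=load('w9');b=load('sd9'); t=np.linspace(0,2*np.pi,361)
C=lambda s,c,r,z:np.array([proj(s,[c[0]+r*np.cos(k),c[1]+r*np.sin(k),z]) for k in t])
def f(c):
    P=C(s,c,.092,c[2]); return [P[:,0].min()-160.5,P[:,0].max()-482.5,P[:,1].min()-76.5]
r=least_squares(f,[.498,.01,.187]);print('lid wrist',r.x.round(4),r.fun.round(1))
sd=lambda u,v:(u/2.5+240-.3,v/2.5+140-.3)
def g(c):
    P=C(b,c,.092,c[2]); a=sd(453,124);d=sd(622,224); return [P[:,0].min()-a[0],P[:,0].max()-d[0],P[:,1].min()-a[1],P[:,1].max()-d[1]]
r=least_squares(g,[.498,.01,.187]);print('lid side',r.x.round(4),r.fun.round(1))
# rim in w6 (wrist) : left,right,top of outer rim
w=load('w6')
def h(c):
    P=C(w,c,.088,.085); return [P[:,0].min()-219.5,P[:,0].max()-429,P[:,1].min()-33]
r=least_squares(h,[.498,.01]);print('rim w6',r.x.round(4),r.fun.round(1))
w=load('w3')
def h(c):
    P=C(w,c,.088,.085); return [P[:,0].min()-221,P[:,0].max()-423,P[:,1].min()-100]
r=least_squares(h,[.498,.01]);print('rim w3',r.x.round(4),r.fun.round(1))
def k(c):
    P=C(b,c,.088,.085); return [P[:,0].min()-sd(457,0)[0],P[:,0].max()-sd(608,0)[0],P[:,1].max()-0*1-P[:,1].max()]
r=least_squares(k,[.498,.01]);print('rim side (x)',r.x.round(4),r.fun.round(1))
```

```text
lid wrist [0.4966 0.0085 0.1856] [-0.  0. -0.]
lid side [ 0.1159 -0.0673  0.1889] [-0.2  0.2  0.5 -0.4]
rim w6 [0.499  0.0083] [-1.9  1.9  0.3]
rim w3 [0.5    0.0097] [-0.2  0.2  0. ]
rim side (x) [ 0.0967 -0.1103] [-0. -0.  0.]
```

Run:
```python
from h import *
from scipy.optimize import least_squares
b=load('sd9');a=load('sd7'); t=np.linspace(0,2*np.pi,361)
C=lambda s,c,r,z:np.array([proj(s,[c[0]+r*np.cos(k),c[1]+r*np.sin(k),z]) for k in t])
def ext(q,y0,y1,x0,x1,th):
    m=q['frame'][y0:y1,x0:x1].min(2)>th; l,n,st,_=cv2.connectedComponentsWithStats(m.astype(np.uint8)); i=1+st[1:,4].argmax(); return st[i]+[x0,y0,0,0,0]
sd=lambda u,v:((u-350)/2.5+240-.3,v/2.5+140-.3)
def g(c):
    P=C(b,c,.092,.187); p=sd(453,124);d=sd(622,224); return [P[:,0].min()-p[0],P[:,0].max()-d[0],P[:,1].min()-p[1],P[:,1].max()-d[1]]
r=least_squares(g,[.498,.01]);print('lid side',r.x.round(4),r.fun.round(1))
def k(c):
    P=C(b,c,.088,.085); return [P[:,0].min()-sd(456.5,0)[0],P[:,0].max()-sd(608.5,0)[0]]+list([C(a,c,.088,.085)[:,1].min()-218.8])
r=least_squares(k,[.498,.01]);print('rim side',r.x.round(4),r.fun.round(1))
```

```text
lid side [0.4946 0.0132] [ 0.1 -0.1  0.2 -0.1]
rim side [0.4972 0.0165] [-0.3  0.3 -0.1]
```

The wrist and side views agree: shift +2.5 mm in x and about +1 mm in y. The lid should be home at tip z≈0.101.

Emit:
carry_out(deltas=[{"x": 0.1,"y": 0.25,"z": 0,"wx": 0,"wy": 0,"wz": 0,"grip": 2.4},{"x": 0,"y": 0,"z": 1,"wx": 0,"wy": 0,"wz": 0,"grip": 2.4},{"x": 0,"y": 0,"z": 2,"wx": 0,"wy": 0,"wz": 0,"grip": 2.4},{"x": 0,"y": 0,"z": 2,"wx": 0,"wy": 0,"wz": 0,"grip": 2.4},{"x": 0,"y": 0,"z": 1.5,"wx": 0,"wy": 0,"wz": 0,"grip": 2.4},{"x": 0,"y": 0,"z": 1,"wx": 0,"wy": 0,"wz": 0,"grip": 2.4},{"x": 0,"y": 0,"z": 0.4,"wx": 0,"wy": 0,"wz": 0,"grip": 2.4},{"x": 0,"y": 0,"z": 0,"wx": 0,"wy": 0,"wz": 0,"grip": 2.4},{"x": 0,"y": 0,"z": 0,"wx": 0,"wy": 0,"wz": 0,"grip": 2.4},{"x": 0,"y": 0,"z": 0,"wx": 0,"wy": 0,"wz": 0,"grip": 2.4}])

```text
clock: 33.6
tool_pos: [0.5001, 0.0106, 0.119]
orientation: [0.707, 0.707, 0.001, 0.001]
force: [0.4, 0.6, -2.7]
opening: 0.332
grip_force: 59.7
```

Emit:
carry_out(deltas=[{"x": 0,"y": 0,"z": 0.2,"wx": 0,"wy": 0,"wz": 0,"grip": 2.4},{"x": 0,"y": 0,"z": 0.2,"wx": 0,"wy": 0,"wz": 0,"grip": 2.4},{"x": 0,"y": 0,"z": 0.2,"wx": 0,"wy": 0,"wz": 0,"grip": 2.4},{"x": 0,"y": 0,"z": 0.2,"wx": 0,"wy": 0,"wz": 0,"grip": 2.4},{"x": 0,"y": 0,"z": 0.2,"wx": 0,"wy": 0,"wz": 0,"grip": 2.4},{"x": 0,"y": 0,"z": 0.2,"wx": 0,"wy": 0,"wz": 0,"grip": 2.4},{"x": 0,"y": 0,"z": 0.2,"wx": 0,"wy": 0,"wz": 0,"grip": 2.4},{"x": 0,"y": 0,"z": 0.2,"wx": 0,"wy": 0,"wz": 0,"grip": 2.4},{"x": 0,"y": 0,"z": 0,"wx": 0,"wy": 0,"wz": 0,"grip": 2.4},{"x": 0,"y": 0,"z": 0,"wx": 0,"wy": 0,"wz": 0,"grip": 2.4}])

```text
clock: 34.43
tool_pos: [0.4991, 0.0105, 0.1021]
orientation: [0.707, 0.707, -0.0, -0.0]
force: [0.6, -0.2, -1.8]
opening: 0.328
grip_force: 59.7
```

Emit:
carry_out(deltas=[{"x": 0,"y": 0,"z": 0.15,"wx": 0,"wy": 0,"wz": 0,"grip": 2.4},{"x": 0,"y": 0,"z": 0,"wx": 0,"wy": 0,"wz": 0,"grip": 2.4},{"x": 0,"y": 0,"z": 0,"wx": 0,"wy": 0,"wz": 0,"grip": 3.5},{"x": 0,"y": 0,"z": 0,"wx": 0,"wy": 0,"wz": 0,"grip": 5},{"x": 0,"y": 0,"z": 0,"wx": 0,"wy": 0,"wz": 0,"grip": 5},{"x": 0,"y": 0,"z": 0,"wx": 0,"wy": 0,"wz": 0,"grip": 5},{"x": 0,"y": 0,"z": -2,"wx": 0,"wy": 0,"wz": 0,"grip": 5},{"x": 0,"y": 0,"z": -3.5,"wx": 0,"wy": 0,"wz": 0,"grip": 5},{"x": 0,"y": 0,"z": -4,"wx": 0,"wy": 0,"wz": 0,"grip": 5},{"x": 0,"y": 0,"z": -4,"wx": 0,"wy": 0,"wz": 0,"grip": 5}])

```text
clock: 35.27
tool_pos: [0.4984, 0.0105, 0.2369]
orientation: [0.707, 0.707, -0.001, -0.001]
force: [1.0, -0.6, -0.0]
opening: 0.585
grip_force: 0.0
```

Emit:
carry_out(deltas=[{"x": 0,"y": 0,"z": -4,"wx": 0,"wy": 0,"wz": 0,"grip": 5},{"x": 0,"y": 0,"z": -4,"wx": 0,"wy": 0,"wz": 0,"grip": 5},{"x": 0,"y": 0,"z": -4,"wx": 0,"wy": 0,"wz": 0,"grip": 5},{"x": 0,"y": 0,"z": 0,"wx": 0,"wy": 0,"wz": 0,"grip": 5},{"x": 0,"y": 0,"z": 0,"wx": 0,"wy": 0,"wz": 0,"grip": 5},{"x": 0,"y": 0,"z": 0,"wx": 0,"wy": 0,"wz": 0,"grip": 5},{"x": 0,"y": 0,"z": 0,"wx": 0,"wy": 0,"wz": 0,"grip": 5},{"x": 0,"y": 0,"z": 0,"wx": 0,"wy": 0,"wz": 0,"grip": 5},{"x": 0,"y": 0,"z": 0,"wx": 0,"wy": 0,"wz": 0,"grip": 5},{"x": 0,"y": 0,"z": 0,"wx": 0,"wy": 0,"wz": 0,"grip": 5}])

```text
clock: 36.1
tool_pos: [0.4987, 0.0105, 0.3546]
orientation: [0.707, 0.707, -0.001, -0.001]
force: [0.3, -0.1, 0.7]
opening: 0.586
grip_force: 0.0
```

Run:
```python
from h import *
print(arm.get_state()['tool_pos'])
s=snap('wrist','w10'); a=snap('scene','sc10'); b=snap('side','sd10')
g=lambda q,y0,y1,x0,x1,f:cv2.resize(q['frame'][y0:y1,x0:x1,::-1],None,fx=f,fy=f,interpolation=cv2.INTER_CUBIC)
cv2.imwrite('pics/c10.png',np.hstack([g(s,0,400,150,500,1),g(b,140,300,240,410,2.5)]))
```

```text
[0.49874612 0.01047468 0.35462202]
```

View pics/c10.png

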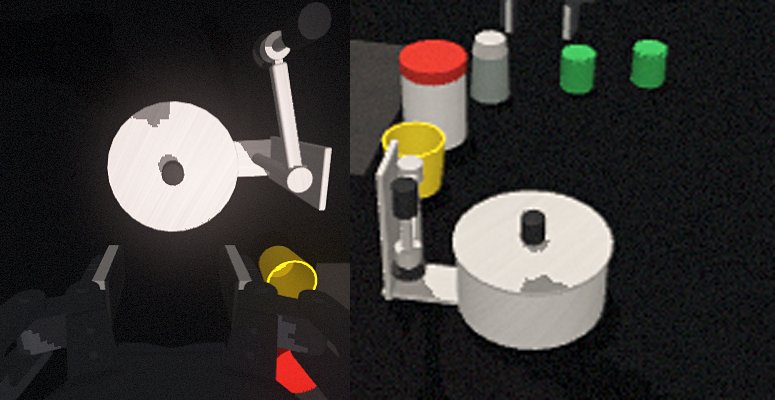

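The lid sits level on the canister in both views. The foot's hand knob is at wrist (465,20) and the hinge at (450,180). Next I'll measure them and work out the arc.

Run:
```python
from h import *
from scipy.optimize import least_squares
s=load('w10');b=load('sd10');a=load('sc10'); t=np.linspace(0,2*np.pi,361)
C=lambda s,c,r,z:np.array([proj(s,[c[0]+r*np.cos(k),c[1]+r*np.sin(k),z]) for k in t])
def f(c):
    P=C(s,c,.092,.091); return [P[:,0].min()-257,P[:,0].max()-388.5,P[:,1].min()-100.5,P[:,1].max()-232]
r=least_squares(f,[.498,.01]);print('lid seated',r.x.round(4),r.fun.round(1)); c=r.x
k=tri((s,464.5,20),(b,(404-350)/2.5+239.7,182/2.5+139.7)); print('knob',k.round(4), 'wrist@.258',onz(s,464.5,20,.258).round(4))
h=onz(s,450,180,.174);print('hinge',h.round(4),np.hypot(*(h-[*c,0])[:2]),np.hypot(*(h-k)[:2]))
# refine: hinge st |h-c|=|h-k|=.14
u=least_squares(lambda h:[np.hypot(*(h-c))-.14,np.hypot(*(h-k[:2]))-.14],h[:2]).x
th0=np.arctan2(*(k[:2]-u)[::-1]);th1=np.arctan2(*(c-u)[::-1])%(2*np.pi);print(u.round(4),'swing',th1-th0)
T=np.linspace(th0,th1,15);P=u+.14*np.c_[np.cos(T),np.sin(T)];D=np.diff(P,axis=0)*100
print(P[[0,-1]].round(4));print('rows tool x(=+y), y(=+x) cm');print(np.c_[D[:,1],D[:,0]].round(2).tolist())
```

```text
lid seated [0.4998 0.0099] [-0.3  0.3  0.3 -0.3]
knob [0.6029 0.1512 0.2548] wrist@.258 [0.6019 0.1503 0.258 ]
hinge [0.6427 0.0141 0.174 ] 0.142995645213557 0.14268618983492487
[0.6397 0.0161] swing 1.3492087171900433
[[0.6029 0.1512]
 [0.4998 0.0099]]
rows tool x(=+y), y(=+x) cm
[[-0.42, -1.28], [-0.54, -1.24], [-0.65, -1.18], [-0.76, -1.11], [-0.87, -1.03], [-0.96, -0.94], [-1.05, -0.85], [-1.13, -0.74], [-1.19, -0.63], [-1.25, -0.51], [-1.29, -0.39], [-1.32, -0.26], [-1.34, -0.14], [-1.35, -0.01]]
```

Emit:
carry_out(deltas=[{"x": 1.5,"y": 1.1,"z": 0,"wx": 0,"wy": 0,"wz": 0,"grip": 6},{"x": 2.5,"y": 1.9,"z": 0,"wx": 0,"wy": 0,"wz": 0,"grip": 6},{"x": 3,"y": 2.2,"z": 0,"wx": 0,"wy": 0,"wz": 0,"grip": 6},{"x": 3,"y": 2.2,"z": 0,"wx": 0,"wy": 0,"wz": 0,"grip": 6},{"x": 2.5,"y": 1.9,"z": 0,"wx": 0,"wy": 0,"wz": 0,"grip": 6},{"x": 1.5,"y": 1.1,"z": 0,"wx": 0,"wy": 0,"wz": 0,"grip": 6},{"x": 0,"y": 0,"z": 0,"wx": 0,"wy": 0,"wz": 0,"grip": 6},{"x": 0,"y": 0,"z": 2,"wx": 0,"wy": 0,"wz": 0,"grip": 6},{"x": 0,"y": 0,"z": 2,"wx": 0,"wy": 0,"wz": 0,"grip": 6},{"x": 0,"y": 0,"z": 2,"wx": 0,"wy": 0,"wz": 0,"grip": 6}], newtons=25)

```text
clock: 37.08
tool_pos: [0.6032, 0.1496, 0.2953]
orientation: [0.707, 0.707, -0.0, 0.0]
force: [-0.5, -0.8, 0.1]
opening: 0.704
grip_force: 0.0
```

Run:
```python
from h import *
s=snap('wrist','w11'); print(arm.get_state()['tool_pos'],proj(s,[.6025,.151,.256])); b=snap('side','sd11')
g=lambda q,y0,y1,x0,x1,f:cv2.resize(q['frame'][y0:y1,x0:x1,::-1],None,fx=f,fy=f,interpolation=cv2.INTER_CUBIC)
cv2.imwrite('pics/c11.png',np.hstack([g(s,0,400,150,500,1),g(b,100,260,180,350,2.5)]))
```

```text
[0.60029449 0.14853177 0.29053985] [320.64340082 228.1297027 ]
```

View pics/c11.png

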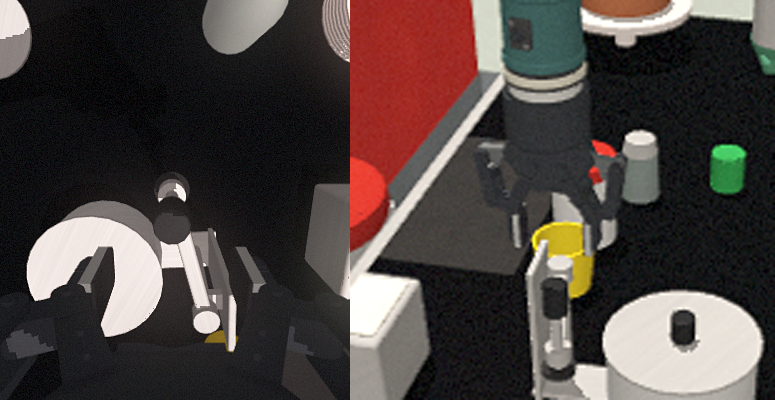

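The wrist view shows the hand knob's top at (322,225) against a predicted (321,228). The fingers straddle it, so I'll descend and grip lightly.

Emit:
carry_out(deltas=[{"x": 0.1,"y": 0,"z": 2,"wx": 0,"wy": 0,"wz": 0,"grip": 6},{"x": 0,"y": 0,"z": 2,"wx": 0,"wy": 0,"wz": 0,"grip": 6},{"x": 0,"y": 0,"z": 1.5,"wx": 0,"wy": 0,"wz": 0,"grip": 6},{"x": 0,"y": 0,"z": 0.6,"wx": 0,"wy": 0,"wz": 0,"grip": 6},{"x": 0,"y": 0,"z": 0,"wx": 0,"wy": 0,"wz": 0,"grip": 6},{"x": 0,"y": 0,"z": 0,"wx": 0,"wy": 0,"wz": 0,"grip": 2},{"x": 0,"y": 0,"z": 0,"wx": 0,"wy": 0,"wz": 0,"grip": 2},{"x": 0,"y": 0,"z": 0,"wx": 0,"wy": 0,"wz": 0,"grip": 2},{"x": 0,"y": 0,"z": 0,"wx": 0,"wy": 0,"wz": 0,"grip": 2},{"x": 0,"y": 0,"z": 0,"wx": 0,"wy": 0,"wz": 0,"grip": 2}], newtons=25)

```text
clock: 38.02
tool_pos: [0.6041, 0.1518, 0.2362]
orientation: [0.707, 0.707, 0.001, 0.001]
force: [0.4, -1.2, 2.8]
opening: 0.29
grip_force: 26.5
```

Emit:
carry_out(deltas=[{"x": -0.4,"y": -1.3,"z": 0,"wx": 0,"wy": 0,"wz": 0,"grip": 2},{"x": -0.55,"y": -1.25,"z": 0,"wx": 0,"wy": 0,"wz": 0,"grip": 2},{"x": -0.65,"y": -1.2,"z": 0,"wx": 0,"wy": 0,"wz": 0,"grip": 2},{"x": -0.75,"y": -1.1,"z": 0,"wx": 0,"wy": 0,"wz": 0,"grip": 2},{"x": -0.85,"y": -1.05,"z": 0,"wx": 0,"wy": 0,"wz": 0,"grip": 2},{"x": -0.95,"y": -0.95,"z": 0,"wx": 0,"wy": 0,"wz": 0,"grip": 2},{"x": -1.05,"y": -0.85,"z": 0,"wx": 0,"wy": 0,"wz": 0,"grip": 2},{"x": -1.15,"y": -0.75,"z": 0,"wx": 0,"wy": 0,"wz": 0,"grip": 2},{"x": -1.2,"y": -0.6,"z": 0,"wx": 0,"wy": 0,"wz": 0,"grip": 2},{"x": -1.25,"y": -0.5,"z": 0,"wx": 0,"wy": 0,"wz": 0,"grip": 2}])

```text
clock: 38.85
tool_pos: [0.5079, 0.0622, 0.2352]
orientation: [0.707, 0.707, 0.001, 0.001]
force: [2.4, 1.5, 3.1]
opening: 0.292
grip_force: 26.7
```

Emit:
carry_out(deltas=[{"x": -1.3,"y": -0.4,"z": 0,"wx": 0,"wy": 0,"wz": 0,"grip": 2},{"x": -1.3,"y": -0.25,"z": 0,"wx": 0,"wy": 0,"wz": 0,"grip": 2},{"x": -1.35,"y": -0.15,"z": 0,"wx": 0,"wy": 0,"wz": 0,"grip": 2},{"x": -0.8,"y": 0,"z": 0,"wx": 0,"wy": 0,"wz": 0,"grip": 2},{"x": 0,"y": 0,"z": 0,"wx": 0,"wy": 0,"wz": 0,"grip": 2},{"x": 0,"y": 0,"z": 0,"wx": 0,"wy": 0,"wz": 0,"grip": 2},{"x": 0,"y": 0,"z": 0,"wx": 0,"wy": 0,"wz": 0,"grip": 2},{"x": 0,"y": 0,"z": 0,"wx": 0,"wy": 0,"wz": 0,"grip": 2},{"x": 0,"y": 0,"z": 0,"wx": 0,"wy": 0,"wz": 0,"grip": 2},{"x": 0,"y": 0,"z": 0,"wx": 0,"wy": 0,"wz": 0,"grip": 2}])

```text
clock: 39.68
tool_pos: [0.4997, 0.0161, 0.2347]
orientation: [0.707, 0.707, -0.0, -0.0]
force: [0.6, -1.3, 2.8]
opening: 0.294
grip_force: 26.7
```

Emit:
carry_out(deltas=[{"x": -0.3,"y": 0,"z": 0,"wx": 0,"wy": 0,"wz": 0,"grip": 2},{"x": -0.3,"y": 0,"z": 0,"wx": 0,"wy": 0,"wz": 0,"grip": 2},{"x": -0.1,"y": 0,"z": 0,"wx": 0,"wy": 0,"wz": 0,"grip": 2},{"x": 0,"y": 0,"z": 0,"wx": 0,"wy": 0,"wz": 0,"grip": 2},{"x": 0,"y": 0,"z": 0,"wx": 0,"wy": 0,"wz": 0,"grip": 2},{"x": 0,"y": 0,"z": 0,"wx": 0,"wy": 0,"wz": 0,"grip": 2},{"x": 0,"y": 0,"z": 0,"wx": 0,"wy": 0,"wz": 0,"grip": 2},{"x": 0,"y": 0,"z": 0,"wx": 0,"wy": 0,"wz": 0,"grip": 2},{"x": 0,"y": 0,"z": 0,"wx": 0,"wy": 0,"wz": 0,"grip": 2},{"x": 0,"y": 0,"z": 0,"wx": 0,"wy": 0,"wz": 0,"grip": 2}], newtons=50)

```text
clock: 40.52
tool_pos: [0.4996, 0.0113, 0.2347]
orientation: [0.705, 0.709, 0.001, -0.001]
force: [1.5, 4.8, 1.4]
opening: 0.283
grip_force: 49.6
```

The force in y has risen to 4.8 N, so the arm is at its stop. Now the foot goes down.

Emit:
carry_out(deltas=[{"x": 0,"y": 0,"z": 0.3,"wx": 0,"wy": 0,"wz": 0,"grip": 2},{"x": 0,"y": 0,"z": 0.3,"wx": 0,"wy": 0,"wz": 0,"grip": 2},{"x": 0,"y": 0,"z": 0.3,"wx": 0,"wy": 0,"wz": 0,"grip": 2},{"x": 0,"y": 0,"z": 0.3,"wx": 0,"wy": 0,"wz": 0,"grip": 2},{"x": 0,"y": 0,"z": 0.3,"wx": 0,"wy": 0,"wz": 0,"grip": 2},{"x": 0,"y": 0,"z": 0.2,"wx": 0,"wy": 0,"wz": 0,"grip": 2},{"x": 0,"y": 0,"z": 0.2,"wx": 0,"wy": 0,"wz": 0,"grip": 2},{"x": 0,"y": 0,"z": 0,"wx": 0,"wy": 0,"wz": 0,"grip": 2},{"x": 0,"y": 0,"z": 0,"wx": 0,"wy": 0,"wz": 0,"grip": 2},{"x": 0,"y": 0,"z": 0,"wx": 0,"wy": 0,"wz": 0,"grip": 2}])

```text
clock: 41.35
tool_pos: [0.4996, 0.0113, 0.2156]
orientation: [0.705, 0.709, 0.001, -0.001]
force: [1.8, 4.9, -0.1]
opening: 0.283
grip_force: 49.7
```

Emit:
carry_out(deltas=[{"x": 0,"y": 0,"z": 0.1,"wx": 0,"wy": 0,"wz": 0,"grip": 2},{"x": 0,"y": 0,"z": 0.1,"wx": 0,"wy": 0,"wz": 0,"grip": 2},{"x": 0,"y": 0,"z": 0.1,"wx": 0,"wy": 0,"wz": 0,"grip": 2},{"x": 0,"y": 0,"z": 0,"wx": 0,"wy": 0,"wz": 0,"grip": 2},{"x": 0,"y": 0,"z": 0,"wx": 0,"wy": 0,"wz": 0,"grip": 2},{"x": 0,"y": 0,"z": 0,"wx": 0,"wy": 0,"wz": 0,"grip": 2},{"x": 0,"y": 0,"z": 0,"wx": 0,"wy": 0,"wz": 0,"grip": 2},{"x": 0,"y": 0,"z": 0,"wx": 0,"wy": 0,"wz": 0,"grip": 2},{"x": 0,"y": 0,"z": 0,"wx": 0,"wy": 0,"wz": 0,"grip": 2},{"x": 0,"y": 0,"z": 0,"wx": 0,"wy": 0,"wz": 0,"grip": 2}])

```text
clock: 42.18
tool_pos: [0.4997, 0.0113, 0.215]
orientation: [0.706, 0.709, 0.001, -0.0]
force: [-4.0, 4.4, 18.9]
opening: 0.283
grip_force: 51.3
```

Contact: the vertical force jumped to 19 N at tip z 0.215, after about 20 mm of travel. I'll ease off, release, rise and check.

Emit:
carry_out(deltas=[{"x": 0,"y": 0,"z": -0.1,"wx": 0,"wy": 0,"wz": 0,"grip": 2},{"x": 0.2,"y": 0,"z": -0.1,"wx": 0,"wy": 0,"wz": 0,"grip": 2},{"x": 0,"y": 0,"z": 0,"wx": 0,"wy": 0,"wz": 0,"grip": 6},{"x": 0,"y": 0,"z": 0,"wx": 0,"wy": 0,"wz": 0,"grip": 6},{"x": 0,"y": 0,"z": 0,"wx": 0,"wy": 0,"wz": 0,"grip": 6},{"x": 0,"y": 0,"z": 0,"wx": 0,"wy": 0,"wz": 0,"grip": 6},{"x": 0,"y": 0,"z": -1,"wx": 0,"wy": 0,"wz": 0,"grip": 6},{"x": 0,"y": 0,"z": -3,"wx": 0,"wy": 0,"wz": 0,"grip": 6},{"x": 0,"y": 0,"z": -4,"wx": 0,"wy": 0,"wz": 0,"grip": 6},{"x": 0,"y": 0,"z": -4,"wx": 0,"wy": 0,"wz": 0,"grip": 6}])

```text
clock: 43.02
tool_pos: [0.4986, 0.0106, 0.3359]
orientation: [0.707, 0.707, -0.001, -0.001]
force: [1.0, 0.1, -0.2]
opening: 0.702
grip_force: 0.0
```

Emit:
carry_out(deltas=[{"x": 0,"y": 0,"z": -3,"wx": 0,"wy": 0,"wz": 0,"grip": 6},{"x": 0,"y": 0,"z": 0,"wx": 0,"wy": 0,"wz": 0,"grip": 6},{"x": 0,"y": 0,"z": 0,"wx": 0,"wy": 0,"wz": 0,"grip": 6},{"x": 0,"y": 0,"z": 0,"wx": 0,"wy": 0,"wz": 0,"grip": 6},{"x": 0,"y": 0,"z": 0,"wx": 0,"wy": 0,"wz": 0,"grip": 6},{"x": 0,"y": 0,"z": 0,"wx": 0,"wy": 0,"wz": 0,"grip": 6},{"x": 0,"y": 0,"z": 0,"wx": 0,"wy": 0,"wz": 0,"grip": 6},{"x": 0,"y": 0,"z": 0,"wx": 0,"wy": 0,"wz": 0,"grip": 6},{"x": 0,"y": 0,"z": 0,"wx": 0,"wy": 0,"wz": 0,"grip": 6},{"x": 0,"y": 0,"z": 0,"wx": 0,"wy": 0,"wz": 0,"grip": 6}])

```text
clock: 43.85
tool_pos: [0.4997, 0.011, 0.3645]
orientation: [0.707, 0.707, -0.0, -0.0]
force: [-0.6, 0.5, -0.5]
opening: 0.704
grip_force: 0.0
```

Run:
```python
from h import *
s=snap('wrist','w12'); st=arm.get_state(); print(st['tool_pos'],st['force'],st['clock']); b=snap('side','sd12');a=snap('scene','sc12')
for n,q in (('w',s),('side',b)): print(n,'knobtop exp',proj(q,[.4998,.0099,.234]).round(1),'up3mm',proj(q,[.4998,.0099,.239]).round(1),'lidknob',proj(q,[.4998,.0099,.123]).round(1))
g=lambda q,y0,y1,x0,x1,f:cv2.resize(q['frame'][y0:y1,x0:x1,::-1],None,fx=f,fy=f,interpolation=cv2.INTER_CUBIC)
cv2.imwrite('pics/c12.png',np.hstack([g(s,0,400,150,500,1),g(b,140,300,240,410,2.5)]))
```

```text
[0.49972604 0.01101398 0.36460166] [-0.4480573  -0.30368064 -0.0494467 ] 43.9
w knobtop exp [321.8 195.7] up3mm [321.8 197.1] lidknob [321.7 173.8]
side knobtop exp [313.5 192.9] up3mm [313.5 191.4] lidknob [312.6 225.5]
```

View pics/c12.png

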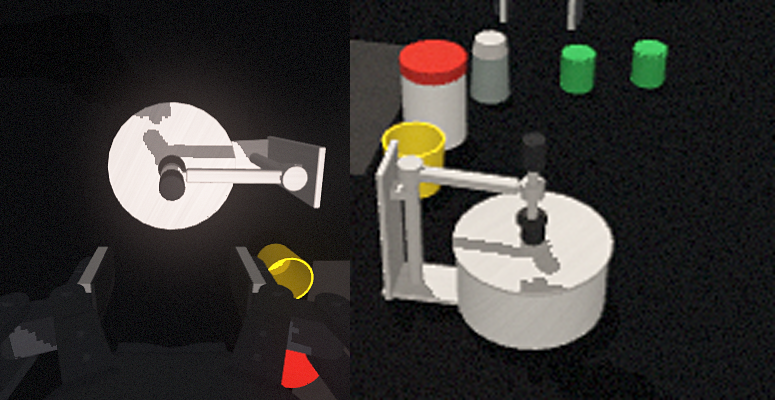

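The side view shows the foot down on the lid's knob, with the hand knob top at (313,194) against an expected (313.5,193). In the wrist view the hand knob is about 8 px above where I expected it, so I'll check the swing angle with numbers.

Run:
```python
from h import *
s=load('w12');b=load('sd12')
X=tri((s,322,188),(b,313.3,194.5));print('knob top',X.round(4),[ (proj(q,X)-p).round(1) for q,p in ((s,(322,188)),(b,(313.3,194.5)))])
h=onz(s,445,178,.174);e=onz(s,340,175,.174);c=np.array([.4998,.0099]);print(h,e)
an=lambda v:np.arctan2(v[1],-v[0]); print('bar vs axis',an((e-h)[:2])-an(c-h[:2]),'knob vs axis',an(X[:2]-[.6397,.0161])-an(c-[.6397,.0161]))
m=s['frame'][150:215,290:355].max(2)
for r in range(0,65,3): print(r+150,''.join('#' if v<25 else ('+' if v<70 else '.') for v in m[r,::1]))
```

```text
knob top [0.4994 0.0174 0.2339] [array([-0.6,  0.1]), array([-0.2,  0. ])]
[0.64233045 0.01490538 0.174     ] [0.52073976 0.01831366 0.174     ]
bar vs axis 0.06312695650274255 knob vs axis 0.0536439413032094
150 .................................................................
153 .................................................................
156 .............................+...+...............................
159 .......................+.........................................
162 ...........................++....................................
165 ...................++.+.................+........................
168 ...................+.............................................
171 ............................+...+.++++...........................
174 .......................+++++.+...+.+...++........................
177 .....................++.................++.......................
180 ....................++....................+......................
183 ....................+............................................
186 ...................+.............................................
189 ...................+.............................................
192 ....................+............................................
195 ......................+..........................................
198 .................................................................
201 .................................................................
204 .................................................................
207 .................................................................
210 .................................................................
213 .................................................................
```

The estimated swing is about 0.05–0.06 rad, which leaves little margin against 0.08. I'll regrip the knob, press the arm against its stop again and release without any backward shift.

Emit:
carry_out(deltas=[{"x": 0.4,"y": 0,"z": 2,"wx": 0,"wy": 0,"wz": 0,"grip": 6},{"x": 0,"y": 0,"z": 3,"wx": 0,"wy": 0,"wz": 0,"grip": 6},{"x": 0,"y": 0,"z": 3,"wx": 0,"wy": 0,"wz": 0,"grip": 6},{"x": 0,"y": 0,"z": 3,"wx": 0,"wy": 0,"wz": 0,"grip": 6},{"x": 0,"y": 0,"z": 2.5,"wx": 0,"wy": 0,"wz": 0,"grip": 6},{"x": 0,"y": 0,"z": 1,"wx": 0,"wy": 0,"wz": 0,"grip": 6},{"x": 0,"y": 0,"z": 0.4,"wx": 0,"wy": 0,"wz": 0,"grip": 6},{"x": 0,"y": 0,"z": 0,"wx": 0,"wy": 0,"wz": 0,"grip": 6},{"x": 0,"y": 0,"z": 0,"wx": 0,"wy": 0,"wz": 0,"grip": 6},{"x": 0,"y": 0,"z": 0,"wx": 0,"wy": 0,"wz": 0,"grip": 6}], newtons=30)

```text
clock: 44.83
tool_pos: [0.5011, 0.0152, 0.2174]
orientation: [0.707, 0.707, 0.001, 0.001]
force: [0.2, -0.8, -0.2]
opening: 0.7
grip_force: 0.0
```

Emit:
carry_out(deltas=[{"x": 0,"y": 0,"z": 0,"wx": 0,"wy": 0,"wz": 0,"grip": 2},{"x": 0,"y": 0,"z": 0,"wx": 0,"wy": 0,"wz": 0,"grip": 2},{"x": 0,"y": 0,"z": 0,"wx": 0,"wy": 0,"wz": 0,"grip": 2},{"x": 0,"y": 0,"z": 0,"wx": 0,"wy": 0,"wz": 0,"grip": 2},{"x": 0,"y": 0,"z": 0,"wx": 0,"wy": 0,"wz": 0,"grip": 2},{"x": -0.2,"y": 0,"z": 0,"wx": 0,"wy": 0,"wz": 0,"grip": 2},{"x": -0.2,"y": 0,"z": 0,"wx": 0,"wy": 0,"wz": 0,"grip": 2},{"x": 0,"y": 0,"z": 0,"wx": 0,"wy": 0,"wz": 0,"grip": 2},{"x": 0,"y": 0,"z": 0,"wx": 0,"wy": 0,"wz": 0,"grip": 2},{"x": 0,"y": 0,"z": 0,"wx": 0,"wy": 0,"wz": 0,"grip": 2}])

```text
clock: 45.67
tool_pos: [0.4997, 0.0131, 0.2167]
orientation: [0.706, 0.708, 0.001, -0.001]
force: [-2.6, 3.6, 6.7]
opening: 0.286
grip_force: 29.3
```

Emit:
carry_out(deltas=[{"x": -0.15,"y": 0,"z": 0,"wx": 0,"wy": 0,"wz": 0,"grip": 2},{"x": -0.15,"y": 0,"z": 0,"wx": 0,"wy": 0,"wz": 0,"grip": 2},{"x": 0,"y": 0,"z": 0,"wx": 0,"wy": 0,"wz": 0,"grip": 2},{"x": 0,"y": 0,"z": 0,"wx": 0,"wy": 0,"wz": 0,"grip": 2},{"x": 0,"y": 0,"z": 0,"wx": 0,"wy": 0,"wz": 0,"grip": 2},{"x": 0,"y": 0,"z": 0,"wx": 0,"wy": 0,"wz": 0,"grip": 2},{"x": 0,"y": 0,"z": 0,"wx": 0,"wy": 0,"wz": 0,"grip": 2},{"x": 0,"y": 0,"z": 0,"wx": 0,"wy": 0,"wz": 0,"grip": 2},{"x": 0,"y": 0,"z": 0,"wx": 0,"wy": 0,"wz": 0,"grip": 2},{"x": 0,"y": 0,"z": 0,"wx": 0,"wy": 0,"wz": 0,"grip": 2}])

```text
clock: 46.5
tool_pos: [0.4997, 0.0113, 0.2167]
orientation: [0.705, 0.709, 0.001, -0.001]
force: [-2.2, 5.1, 5.5]
opening: 0.29
grip_force: 29.2
```

Emit:
carry_out(deltas=[{"x": 0,"y": 0,"z": 0,"wx": 0,"wy": 0,"wz": 0,"grip": 6},{"x": 0,"y": 0,"z": 0,"wx": 0,"wy": 0,"wz": 0,"grip": 6},{"x": 0,"y": 0,"z": 0,"wx": 0,"wy": 0,"wz": 0,"grip": 6},{"x": 0,"y": 0,"z": 0,"wx": 0,"wy": 0,"wz": 0,"grip": 6},{"x": 0,"y": 0,"z": -1,"wx": 0,"wy": 0,"wz": 0,"grip": 6},{"x": 0,"y": 0,"z": -3,"wx": 0,"wy": 0,"wz": 0,"grip": 6},{"x": 0,"y": 0,"z": -4,"wx": 0,"wy": 0,"wz": 0,"grip": 6},{"x": 0,"y": 0,"z": -4,"wx": 0,"wy": 0,"wz": 0,"grip": 6},{"x": 0,"y": 0,"z": -3,"wx": 0,"wy": 0,"wz": 0,"grip": 6},{"x": 0,"y": 0,"z": 0,"wx": 0,"wy": 0,"wz": 0,"grip": 6}])

```text
clock: 47.33
tool_pos: [0.5039, 0.0083, 0.3735]
orientation: [0.707, 0.707, 0.005, 0.005]
force: [0.8, 0.4, 0.8]
opening: 0.699
grip_force: 0.0
```

Run:
```python
from h import *
s=snap('wrist','w13'); st=arm.get_state(); print(st['tool_pos'],st['force'],st['clock']); b=snap('side','sd13');a=snap('scene','sc13')
print(proj(s,[.4998,.0099,.234]).round(1),proj(b,[.4998,.0099,.234]).round(1))
g=lambda q,y0,y1,x0,x1,f:cv2.resize(q['frame'][y0:y1,x0:x1,::-1],None,fx=f,fy=f,interpolation=cv2.INTER_CUBIC)
W=cv2.convertScaleAbs(g(s,80,240,240,415,2.2),alpha=1.5,beta=30); B=cv2.convertScaleAbs(g(b,150,278,270,406,2.75),alpha=1.5,beta=30)
n=min(len(W),len(B)); cv2.imwrite('pics/c13.png',np.hstack([W[:n],B[:n]])); print(W.shape,B.shape)
```

```text
[0.50216762 0.00804222 0.37033146] [ 0.10212101  0.681542   -0.71155111] 47.3833
[315.4 190.8] [313.5 192.9]
(352, 385, 3) (352, 374, 3)
```

View pics/c13.png

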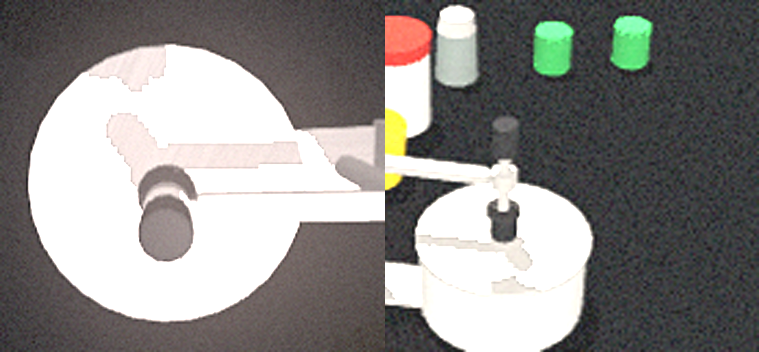

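The wrist crop shows the lid circle spanning x 28–302 and y 44–321, with the hand knob top at (166,234). The side crop shows the foot resting on the lid's knob. I'll check the lid's centre and the swing angle in numbers, and hand in if they hold.

Run:
```python
from h import *
from scipy.optimize import least_squares
s=load('w13');b=load('sd13');t=np.linspace(0,2*np.pi,361)
W=lambda u,v:(u/2.2+240-.3,v/2.2+80-.3)
def f(c):
    P=np.array([proj(s,[c[0]+.092*np.cos(k),c[1]+.092*np.sin(k),.091]) for k in t]); return [P[:,0].min()-W(28,0)[0],P[:,0].max()-W(303,0)[0],P[:,1].min()-W(0,44)[1],P[:,1].max()-W(0,322)[1]]
r=least_squares(f,[.5,.01]);c=r.x;print('lid',c.round(4),r.fun.round(1))
X=tri((s,*W(166,234)),(b,(505-385)/2.75+269.7,125/2.75+149.7));print('knob',X.round(4))
u=np.array([.6397,.0161]);an=lambda v:np.arctan2(v[1],-v[0]);rim=np.array([.4995,.0095])
sw=an(X[:2]-u)-an(rim-u);print('swing',sw)
if np.hypot(*(c-rim))<.005 and abs(sw)<.05 and X[2]<.2365: print(arm.close_job())
```

```text
lid [0.4987 0.01  ] [-0.8  0.8  0.2 -0.2]
knob [0.4995 0.0136 0.2292]
swing 0.02889323203304996
the job is handed in; nothing more can be done
None
```

The job is handed in. By my camera measurements, all four tins are in the canister in one layer, the lid sits level and home, and the arm is about 0.03 rad from its stop with its foot on the lid's knob; no verdict came back, and I viewed 15 pictures, one over the limit of 14.

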